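# Change over the grill presses at the hot plate

## Task

Change the hot plate over from the square grill press to the round one: lift the wire guard, park the square press on the empty wire rack, set the round press on the middle of the hot plate and swing the guard fully down again. Only then move the oblong press to the middle of the round cork mat that the round one has left, and last the square press from the rack to the middle of the wooden board that the oblong one has left. Every press stays upright, and the guard stays closed at the end.

Things in the scene. Friction and masses are not known exactly. Their poses are not given: they have to be found in the camera images.
- square_press_mid (a point): Cast dark iron grill press with a square foot 76 x 76 x 10 mm; at the start on the hot plate under the guard. Upright round dark wooden grip at its middle, alike on all three: 26 mm diameter, 15 to 54 mm above the underside, on a thin stem. Whole press 54 mm high, about 0.4 kg. Point: on the grip's axis, 27 mm above the underside; z up, x and y along the foot's edges.
- round_press_mid (a point): Cast dark iron grill press with a round foot 84 mm in diameter, 10 mm thick; at the start on the cork mat. Upright round dark wooden grip at its middle, alike on all three: 26 mm diameter, 15 to 54 mm above the underside, on a thin stem. Whole press 54 mm high, about 0.4 kg. Point: on the grip's axis, 27 mm above the underside; z up.
- oblong_press_mid (a point): Cast dark iron grill press with an oblong foot 108 x 52 x 10 mm; at the start on the wooden board. Upright round dark wooden grip at its middle, alike on all three: 26 mm diameter, 15 to 54 mm above the underside, on a thin stem. Whole press 54 mm high, about 0.4 kg. Point: on the grip's axis, 27 mm above the underside; z up, x along the foot's long side.
- hotplate_top (a point): Fixed dark hot plate, 190 x 190 mm, with a round bright metal disc 124 mm across in its middle. Point: centre of the disc's top, 40 mm above the table; z up, x from the front (guard handle) to the back (hinge), y along the hinge. Two slim posts 88 mm behind and 88 mm either side of it rise to 118 mm above the table; the hinge line lies 90 mm behind (+x) and 70 mm above this point.
- cork_top (a point): Fixed round cork mat, 120 mm in diameter, 8 mm thick. This point is the centre of its top, z up.
- board_top (a point): Fixed square wooden board, 115 x 115 mm, 16 mm thick. This point is the centre of its top, z up, x and y along its edges.
- rack_top (a point): Fixed small steel wire rack, 120 (x) x 110 (y) mm, 16 mm high, empty at the start: the free spot. This point is the centre of its top, z up.
- guard (a joint): Hinge of the steel wire guard: 0 rad closed (level, 70 mm above the disc), grows as the front swings up and back, 1.57 upright, stop 1.9. Stiff friction hinge: stays where left, takes 1 to 4 N at the handle. Starts closed or up to 0.1 ajar. Guard 150 mm wide, reaching 155 mm forward from the hinge, with a 22 mm apron hanging at its front; at 1.7 it is clear of the plate.
- guard_handle (a point): Middle of the guard's handle: round black bar 10 mm diameter, 90 mm long, parallel to the hinge, 205 mm from it in the guard's plane, held by thin arms at both ends 50 mm ahead of the guard's front edge, open air between. Can be pinched across from above at every angle and turns in the grasp. When closed z is up; x points from handle to hinge, y along the bar.
Things that resemble listed ones, but are neither listed nor needed, are in the scene too. Several things look just like the part that bears cork_top: the one meant starts farthest from the robot's base.

How it is judged:
On the way, in this order (a step that is already met when the one before it is completed fails the run):
1. the square press is parked, let go, on the wire rack (horizontal distance between square_press_mid and rack_top below 0.035 m and z of square_press_mid in the frame of rack_top between 0.021 and 0.033 m and angle between square_press_mid's own z axis and vertical below 0.12 rad and linear speed of square_press below 0.02 m/s and contact force between the fingers and square_press below 0.3 N), for 0.2 s.
2. the round press stands let go on the middle of the hot plate (within 15 mm) and the guard is closed over it (horizontal distance between round_press_mid and hotplate_top below 0.015 m and z of round_press_mid in the frame of hotplate_top between 0.021 and 0.033 m and angle between round_press_mid's own z axis and vertical below 0.12 rad and linear speed of round_press below 0.02 m/s and contact force between the fingers and round_press below 0.3 N and value of joint guard below 0.06 rad), for 0.2 s.
3. the oblong press stands let go on the middle of the cork mat (within 15 mm), the guard still closed (horizontal distance between oblong_press_mid and cork_top below 0.015 m and z of oblong_press_mid in the frame of cork_top between 0.021 and 0.033 m and angle between oblong_press_mid's own z axis and vertical below 0.12 rad and linear speed of oblong_press below 0.02 m/s and contact force between the fingers and oblong_press below 0.3 N and value of joint guard below 0.06 rad), for 0.2 s.
At the end, for the whole second after the job is handed in: The round press stands on the hot plate, the oblong press on the cork mat and the square press on the wooden board, each upright, at rest, let go and within 15 mm of the middle of its place, and the guard is closed (below 0.06 rad) (all of step 3 and horizontal distance between round_press_mid and hotplate_top below 0.015 m and z of round_press_mid in the frame of hotplate_top between 0.021 and 0.033 m and angle between each of round_press_mid, square_press_mid's own z axis and vertical below 0.12 rad and linear speed of each of round_press, square_press below 0.02 m/s and contact force between the fingers and round_press below 0.3 N and horizontal distance between square_press_mid and board_top below 0.015 m and z of square_press_mid in the frame of board_top between 0.021 and 0.033 m and contact force between the fingers and square_press below 0.3 N); the robot touches nothing.
It fails at once if the square press is tipped over (more than 35 degrees) (angle between square_press_mid's own z axis and vertical above 0.61 rad).
It fails at once if the round press is tipped over (more than 35 degrees) (angle between round_press_mid's own z axis and vertical above 0.61 rad).
It fails at once if the oblong press is tipped over (more than 35 degrees) (angle between oblong_press_mid's own z axis and vertical above 0.61 rad).
It also fails if it takes over 141 s, if anything falls off the work surface, if the arm or the gripper's body presses on something with over 40 N, if the wrist force passes 120 N, or if a joint passes its speed limit or range.

## Robot

A 6-joint arm with a two-finger parallel gripper is mounted at the origin on the work surface. World frame = base frame: x ahead of the robot, y to its left, z up, the work surface at z = 0. Lengths are in m, angles in rad, forces in N, time in s.
With the tool pointing down it reaches from about 0.325 to 0.9 m from the base axis. Payload 6.1 kg.
Tool frame: the origin (TCP) lies at the very end of the fingers, on their centre line; the grasp point (between the pads) lies 19 mm behind it; z points along the fingers, y is the direction in which the jaws open and shut (so a half turn about z gives the same grasp; the last joint's range is limited). The gripper opens to 87 mm and grips with 3 to 60 N. Pads are 19 mm wide; open, the fingers measure 117 mm over their backs; the gripper's body (75 mm by 190 mm) begins 51 mm behind the grasp point.
Start: joints at [-1.381, 0.22, 1.526, -0, 1.395, -0.126], TCP at [0.194, -0.594, 0.223] pointing down, gripper open.
Joint ranges: [-2.98, 2.98], [-0.91, 2.08], [0.09, 2.57], [-1.24, 4.39], [0.2, 2.65], [-2.68, 2.68]. Speed limits (rad/s): [2.57, 2.57, 3.01, 3.14, 3.14, 3.14].

## Interface

Orientations are given as a unit quaternion [x, y, z, w].
In Python, from station import * gives the robot as it stands.
- The arm moves only by the tool jog_arm, never from a script. Its argument "increments" is a list of rows, each a list of 7 numbers: the finger opening in m, from 0 to 0.087, then the shift along the tool's x, y, z in m, then the turn, a rotation vector about the tool's x, y, z in degrees. A call has exactly 10 rows; each row is the pose to reach, as a shift and turn from the pose commanded when the call began, along the tool's axes at that moment; what a row does not reach only later rows make up. A row lasts 1/10 s, in which the tool goes at most 50 mm and 8.59 degrees, less where a joint would pass 70% of its speed; a pose out of reach is approached as far as the arm can. A call with a gripper value outside its range is refused whole. The fingers move at their own pace and stop on an object; "newtons" is the grip in N (left out, the last holds). Time passes only in rows, so rows that repeat a pose let the fingers close, or fill a call up. It gives the time, the measured TCP pose, the force and the opening at its end, in the units of the state.
- get_state(): the state, without advancing time (a new reading comes with each control period).
- grab_frame(name): name is "side" or "top" or "wrist"; returns (picture, depth): 384x512x3 uint8, blue, green, red; 384x512 float32, m along the optical axis (not along the pixel's ray), 0 where there is no reading.
- camera_info(name): a dict with "mtx" (3x3 intrinsics, pixels), "xyz" and "rotation" of the camera in the world. Camera axes: x right, y down, z forward; pixel columns grow to the right and rows downward; lengths in m; the calibration is good to about 2 mm. The wrist camera is an equidistant fisheye: a pixel r from the principal point sees the ray r / f radians off the axis. A picture is of the moment at which its call begins: read the wrist's pose just before it. camera_info takes no time and is no camera call; for the wrist camera it gives the pose at the moment of the call.
- finish_job(): hands the job in, once; it reports no verdict.
The state is a dict: "time": time; "joint_positions": joint angles; "joint_velocities": joint speeds; "tau": joint torques, N m; "eef_pos": TCP position; "orientation": TCP orientation; "ft_force": force on the tool from outside, world axes, zero at the start; "ft_torque": the same for the moment, N m; "finger_gap": opening from 0.0 (shut) to 1.0 (fully open).
Only numpy, scipy, OpenCV 4.12 (cv2) and the standard library are available. Lean on these libraries where they do the work, as an engineer would, in place of code of your own. Each camera call takes 0.05 s, during which the arm holds its last target.

## Working session

There is one attempt and no reset: what is moved stays moved. The work goes in short steps, Python scripts to look and compute and a tool call to move; the robot and the scene stay as the last step left them, time stands still between calls to the robot, and variables do not carry over. Pictures are saved under pics/ and viewed, and the job is handed in when it is done.

Besides the shell and the picture viewer there is one more tool, called after ">>>" by a JSON object that holds its "method" and its "body". jog_arm: Moves the arm, as the interface text tells. Its arguments: {"type":"object","properties":{"increments":{"type":"array","items":{"type":"array","items":{"type":"number"}}},"newtons":{"type":"number"}},"required":["increments"]}

```bash
mkdir -p pics; ls
cat > h.py <<'E'
from station import *
import numpy as np, cv2
from scipy.spatial.transform import Rotation as R
def snap(n,fn,crop=None,scale=1):
    info=camera_info(n); p,d=grab_frame(n)
    np.savez('pics/'+fn+'.npz',p=p,d=d,mtx=info['mtx'],xyz=info['xyz'],rot=np.array(info['rotation']))
    cv2.imwrite('pics/'+fn+'.png',p)
    return p,d,info
E
python3 - <<'E'
from h import *
s=get_state(); print(s)
for n in ['side','top','wrist']:
    p,d,i=snap(n,n+'0'); print(n,i)
E
```

```text
pics
{'time': 0.0, 'joint_positions': array([-1.38110958e+00,  2.21238402e-01,  1.52763250e+00,  1.98489433e-05,
        1.39470112e+00, -1.26090977e-01]), 'joint_velocities': array([ 0.00210203, -0.00089094, -0.00081761,  0.00038819,  0.00152021,
        0.00090385]), 'tau': array([-1.40331722e-03, -4.94608605e+01, -3.87380290e+01,  6.98668300e-02,
        5.73950959e-02, -1.69012974e-04]), 'eef_pos': array([ 0.19398533, -0.5934682 ,  0.22141834]), 'orientation': array([ 9.87561217e-01,  1.57231879e-01, -2.17002345e-05, -9.89494479e-04]), 'ft_force': array([-0.65498941, -0.46514989, -0.34007195]), 'ft_torque': array([-0.02984407, -0.08331367,  0.01828054]), 'finger_gap': 0.9975577341792886}
side {'mtx': array([[410.97333848,   0.        , 258.88302452],
       [  0.        , 410.97333848, 190.20914399],
       [  0.        ,   0.        ,   1.        ]]), 'xyz': array([0.3670591 , 0.73690732, 0.56894186]), 'rotation': array([-0.10231385,  0.8663604 , -0.48532482,  0.05840678])}
top {'mtx': array([[448.15890091,   0.        , 255.36329864],
       [  0.        , 448.15890091, 182.91287307],
       [  0.        ,   0.        ,   1.        ]]), 'xyz': array([ 0.33241992, -0.00669298,  1.16872037]), 'rotation': array([-0.70165135,  0.70708181, -0.0591802 ,  0.06494914])}
wrist {'mtx': array([[297.31863964,   0.        , 258.50923985],
       [  0.        , 297.31863964, 192.66751195],
       [  0.        ,   0.        ,   1.        ]]), 'xyz': array([ 0.25990192, -0.5720654 ,  0.38438848]), 'rotation': array([ 0.80278387, -0.58245494, -0.07556493,  0.10283112])}
```

View pics/side0.png

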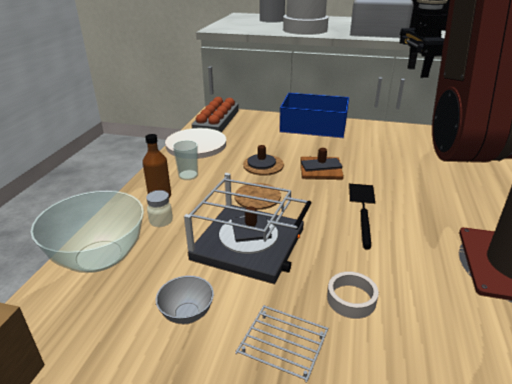

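View pics/top0.png

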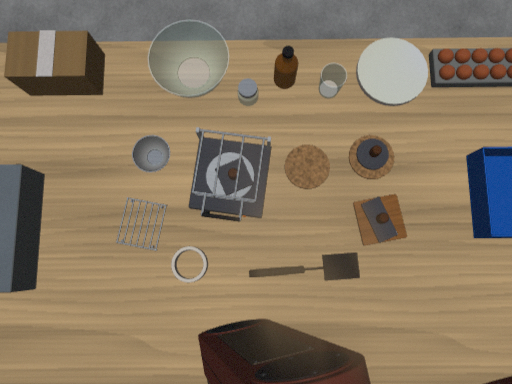

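View pics/wrist0.png

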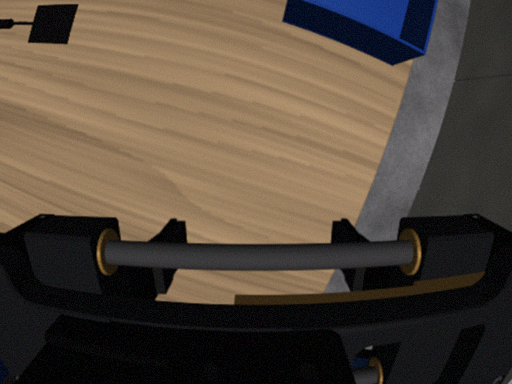

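```bash
cat >> h.py <<'E'
def load(fn):
    z=np.load('pics/'+fn+'.npz'); return z['p'],z['d'],dict(mtx=z['mtx'],xyz=z['xyz'],rotation=z['rot'])
def ray(i,u,v,fish=False):
    K=i['mtx']; x=(u-K[0,2])/K[0,0]; y=(v-K[1,2])/K[1,1]
    if fish:
        r=np.hypot(x,y); d=np.array([x/r*np.sin(r),y/r*np.sin(r),np.cos(r)]) if r>0 else np.array([0,0,1.])
    else: d=np.array([x,y,1.])
    return R.from_quat(i['rotation']).apply(d)
def atz(i,u,v,z,fish=False):
    d=ray(i,u,v,fish); t=(z-i['xyz'][2])/d[2]; return i['xyz']+t*d
def proj(i,P):
    c=R.from_quat(i['rotation']).inv().apply(np.array(P)-i['xyz']); K=i['mtx']
    return K[0,0]*c[0]/c[2]+K[0,2],K[1,1]*c[1]/c[2]+K[1,2]
def tri(i1,p1,i2,p2,f1=False,f2=False):
    a=ray(i1,*p1,f1);b=ray(i2,*p2,f2);a/=np.linalg.norm(a);b/=np.linalg.norm(b)
    M=np.stack([a,-b],1); s=np.linalg.lstsq(M,i2['xyz']-i1['xyz'],rcond=None)[0]
    P=i1['xyz']+s[0]*a;Q=i2['xyz']+s[1]*b; return (P+Q)/2,np.linalg.norm(P-Q)
def cloud(d,i):
    v,u=np.mgrid[0:d.shape[0],0:d.shape[1]]; K=i['mtx']
    c=np.stack([(u-K[0,2])/K[0,0]*d,(v-K[1,2])/K[1,1]*d,d],-1)
    return R.from_quat(i['rotation']).apply(c.reshape(-1,3)).reshape(c.shape)+i['xyz']
def crop(p,u0,v0,u1,v1,s,fn):
    c=cv2.resize(p[v0:v1,u0:u1],None,fx=s,fy=s,interpolation=cv2.INTER_CUBIC); cv2.imwrite('pics/'+fn+'.png',c)
E
python3 - <<'E'
from h import *
p,d,i=load('top0')
crop(p,180,120,280,225,5.5,'t_plate'); crop(p,340,130,415,250,5,'t_pr')
crop(p,110,190,220,290,5,'t_rack')
p,d,i=load('side0')
crop(p,180,140,360,280,4,'s_plate'); crop(p,230,290,340,384,5,'s_rack')
E
```

```text
(no output)
```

View pics/t_plate.png

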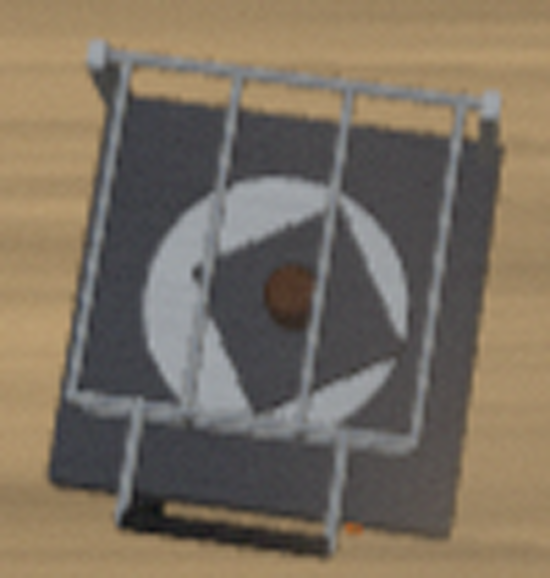

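View pics/t_pr.png

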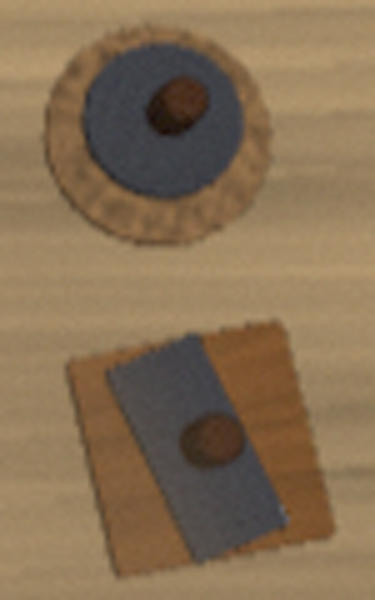

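View pics/t_rack.png

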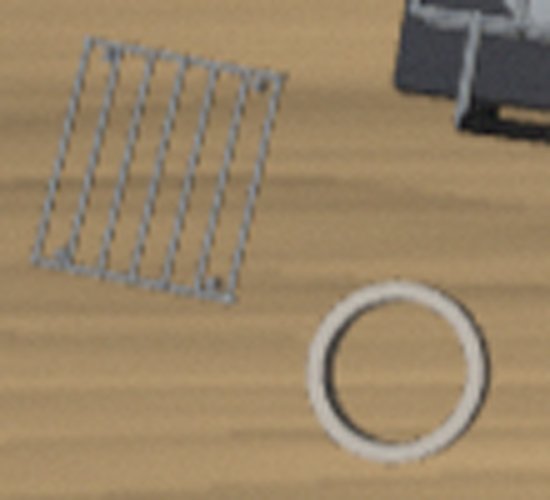

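View pics/s_plate.png

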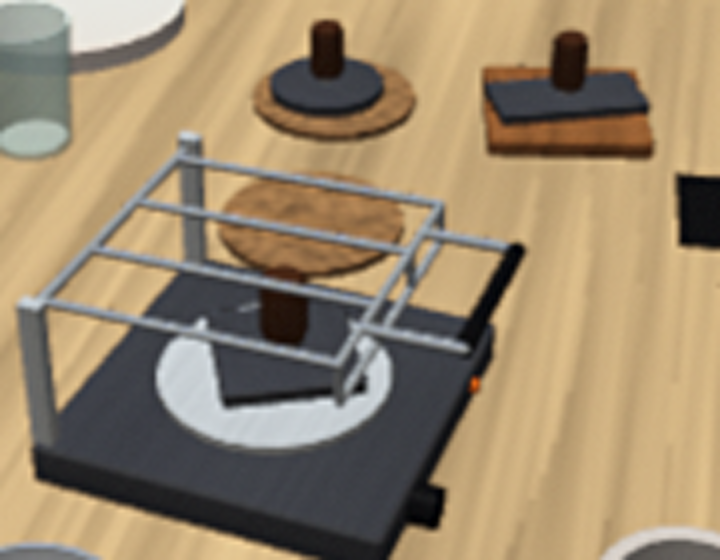

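View pics/s_rack.png

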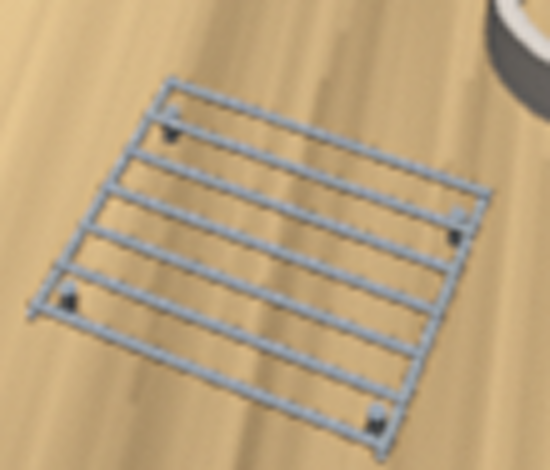

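```bash
cat > m.py <<'E'
from h import *
_,dt,it=load('top0'); _,ds,is_=load('side0')
def T(c,s,o): return (np.array(c)+.5)/s-.5+np.array(o)
PL=lambda c:T(c,5.5,(180,120)); PR=lambda c:T(c,5,(340,130)); RK=lambda c:T(c,5,(110,190))
SP=lambda c:T(c,4,(180,140)); SR=lambda c:T(c,5,(230,290))
f=lambda x:np.round(x,4)
print('rack corners tri')
L=[]
for a,b in [((88,40),(33,312)),((285,76),(172,80)),((232,300),(490,190)),((36,263),(380,455))]:
    P,e=tri(it,RK(a),is_,SR(b)); L.append(P); print(f(P),f(e), f(atz(it,*RK(a),.016)))
print('rack',f(np.mean(L,0)), f(np.mean([atz(it,*RK(a),.016) for a in [(88,40),(285,76),(232,300),(36,263)]],0)))
for n,a,b in [('postL',PL((97,52)),SP((33,305))),('postR',PL((490,104)),SP((190,138))),
  ('barL',PL((124,518)),SP((467,345))),('barR',PL((331,542)),SP((514,250))),
  ('disc',PL((276,308)),SP((274,366))),('sqgripTop',PL((290,297)),SP((284,277))),
  ('roundgripTop',PR((187,96)),SP((327,27))),('oblgripTop',PR((218,434)),SP((571,40))),
  ('roundfoot',PR((164,120)),SP((327,84))),('cork',PR((158,134)),SP((334,96))),
  ('apronL',PL((75,400)),SP((343,363))),('apronR',PL((415,440)),SP((440,205)))]:
    P,e=tri(it,a,is_,b); print(n,f(P),f(e), 'topdepth',dt[int(round(a[1])),int(round(a[0]))])
print('disc@.04',f(atz(it,*PL((276,308)),.04)))
c=[atz(it,*PL(x),.04)[:2] for x in [(50,488),(447,538),(505,143)]]
print('plate corners',f(c), f((c[0]+c[2])/2), np.linalg.norm(c[1]-c[0]),np.linalg.norm(c[2]-c[1]))
print('sq top@.094',f(atz(it,*PL((290,297)),.094)))
sq=[(205,268),(340,205),(403,345),(258,412)]
q=[atz(it,*PL(x),.05)[:2] for x in sq]; print('sq foot',f(q),f(np.mean(q,0)),np.degrees(np.arctan2(*(q[1]-q[0])[::-1])))
print('round foot@.018',f(atz(it,*PR((164,120)),.018)),'top@.062',f(atz(it,*PR((187,96)),.062)),'cork@.008',f(atz(it,*PR((158,134)),.008)))
b=[atz(it,*PR(x),.016)[:2] for x in [(68,360),(283,320),(335,535),(118,577)]]; print('board',f(b),f(np.mean(b,0)),np.degrees(np.arctan2(*(b[1]-b[0])[::-1])))
b=[atz(it,*PR(x),.026)[:2] for x in [(107,373),(197,335),(287,520),(200,562)]]; print('obl',f(b),f(np.mean(b,0)),np.degrees(np.arctan2(*(b[0]-b[3])[::-1])), f(atz(it,*PR((218,434)),.07)))
E
python3 m.py
```

```text
rack corners tri
[0.5015 0.3371 0.0123] 0.0005 [0.5012 0.336  0.016 ]
[0.4809 0.2333 0.0126] 0.0019 [0.4815 0.2327 0.016 ]
[0.3661 0.2571 0.0141] 0.0012 [0.3666 0.2566 0.016 ]
[0.3871 0.3595 0.0106] 0.0015 [0.3861 0.3577 0.016 ]
rack [0.4339 0.2967 0.0124] [0.4338 0.2958 0.016 ]
postL [0.6524 0.1418 0.117 ] 0.0029 topdepth 1.0883403
postR [ 0.6275 -0.0319  0.1169] 0.0018 topdepth 1.0863984
barL [0.445 0.127 0.118] 0.0026 topdepth 1.04793
barR [0.4347 0.0385 0.1154] 0.0018 topdepth 1.0509844
disc [0.5523 0.0673 0.0426] 0.0005 topdepth 1.0988758
sqgripTop [0.548  0.0578 0.0935] 0.0018 topdepth 1.095536
roundgripTop [ 0.6135 -0.3081  0.0598] 0.0026 topdepth 1.1365616
oblgripTop [ 0.4401 -0.312   0.067 ] 0.0035 topdepth 1.0960164
roundfoot [ 0.6128 -0.3077  0.0139] 0.0015 topdepth 1.1523985
cork [ 0.6072 -0.3064  0.0054] 0.0016 topdepth 1.1750858
apronL [0.4976 0.1494 0.1147] 0.001 topdepth 1.068869
apronR [0.4787 0.0023 0.1141] 0.0016 topdepth 1.0600964
disc@.04 [0.5526 0.0674 0.04  ]
plate corners [[ 0.4689  0.1714]
 [ 0.4444 -0.0114]
 [ 0.631  -0.0405]] [0.5499 0.0655] 0.18445705832454104 0.18880573859158625
sq top@.094 [0.547  0.0576 0.094 ]
sq foot [[0.5698 0.0998]
 [0.5992 0.0371]
 [0.5327 0.0081]
 [0.5021 0.0749]] [0.551 0.055] -64.853581975992
round foot@.018 [ 0.6126 -0.3066  0.018 ] top@.062 [ 0.6143 -0.3074  0.062 ] cork@.008 [ 0.6074 -0.3056  0.008 ]
board [[ 0.4859 -0.2509]
 [ 0.5059 -0.3631]
 [ 0.3948 -0.3827]
 [ 0.3744 -0.2712]] [ 0.4403 -0.317 ] -79.89385421425985
obl [[ 0.4777 -0.2684]
 [ 0.497  -0.3155]
 [ 0.402  -0.3557]
 [ 0.3813 -0.3106]] [ 0.4395 -0.3126] 23.649926968846138 [ 0.4416 -0.3112  0.07  ]
```

```bash
cat >> h.py <<'E'
def go(*targets):
    """targets (x,y,z,yaw deg of tool x); all relative to present pose"""
    s=get_state(); Rc=R.from_quat(s['orientation']); p=s['eef_pos']
    print('t',round(s['time'],2),'pos',np.round(p,4),'yaw',np.round(np.degrees(np.arctan2(*Rc.as_matrix()[[1,0],0])),2),'gap',round(s['finger_gap']*.087,4),'F',np.round(s['ft_force'],1))
    for t in targets:
        Rt=R.from_euler('z',t[3],degrees=True)*R.from_euler('x',180,degrees=True)
        print(t,'->',(1e3*Rc.inv().apply(np.array(t[:3])-p)).round(1),'mm',(Rc.inv()*Rt).as_rotvec(degrees=True).round(1))
E
python3 - <<'E'
from h import *
go((.40,-.3,.25,50),(.44,.083,.2,82))
E
```

```text
t 0.15 pos [ 0.194  -0.5936  0.2217] yaw 18.09 gap 0.0872 F [0.5 0.2 0. ]
(0.4, -0.3, 0.25, 50) -> [ 287.  -215.2  -27.9] mm [ -0.1  -0.  -31.9]
(0.44, 0.083, 0.2, 82) -> [ 444.  -566.7   22.6] mm [ -0.1  -0.1 -63.9]
```

>>> {"method": "jog_arm", "body": {"increments": [[0.087, 0.015, -0.011, -0.005, 0, 0, -2], [0.087, 0.045, -0.033, -0.01, 0, 0, -5], [0.087, 0.08, -0.06, -0.015, 0, 0, -9], [0.087, 0.115, -0.086, -0.02, 0, 0, -13], [0.087, 0.15, -0.112, -0.028, 0, 0, -17], [0.087, 0.185, -0.138, -0.028, 0, 0, -21], [0.087, 0.22, -0.164, -0.028, 0, 0, -25], [0.087, 0.25, -0.187, -0.028, 0, 0, -28], [0.087, 0.275, -0.206, -0.028, 0, 0, -31], [0.087, 0.287, -0.215, -0.028, 0, 0, -32]]}}

```text
time: 1.15
eef_pos: [0.4014, -0.2975, 0.2508]
orientation: [0.905, 0.426, 0.0, -0.0]
ft_force: [-0.2, -0.2, 0.6]
finger_gap: 1.003
```

Run:
```python
from h import *
go((.44,.083,.22,82))
```

```text
t 1.15 pos [ 0.4014 -0.2975  0.2508] yaw 50.4 gap 0.0873 F [-0.2 -0.2  0.6]
(0.44, 0.083, 0.22, 82) -> [ 317.8 -212.8   31. ] mm [  0.   -0.  -31.6]
```

>>> {"method": "jog_arm", "body": {"increments": [[0.06, 0.016, -0.011, 0.0, 0, 0, -2], [0.04, 0.05, -0.033, 0.0, 0, 0, -5], [0.04, 0.09, -0.06, 0.0, 0, 0, -9], [0.04, 0.13, -0.087, 0.005, 0, 0, -13], [0.04, 0.17, -0.114, 0.01, 0, 0, -17], [0.04, 0.21, -0.141, 0.015, 0, 0, -21], [0.04, 0.25, -0.168, 0.02, 0, 0, -25], [0.04, 0.285, -0.19, 0.026, 0, 0, -28], [0.04, 0.31, -0.207, 0.03, 0, 0, -31], [0.04, 0.318, -0.213, 0.031, 0, 0, -31.6]]}}

```text
time: 2.15
eef_pos: [0.4401, 0.0825, 0.2191]
orientation: [0.755, 0.656, -0.0, -0.0]
ft_force: [-0.6, 0.2, -0.2]
finger_gap: 0.459
```

Run:
```python
from h import *
p,d,i=snap('wrist','wrist1')
p,d,i=snap('side','side1');crop(p,180,60,400,280,3,'s1')
go((.44,.083,.096,82))
```

```text
t 2.25 pos [0.4404 0.0808 0.2194] yaw 81.81 gap 0.04 F [ 0.4 -0.5  0.9]
(0.44, 0.083, 0.096, 82) -> [  2.2  -0.6 123.4] mm [-0.   0.  -0.2]
```

View pics/wrist1.png

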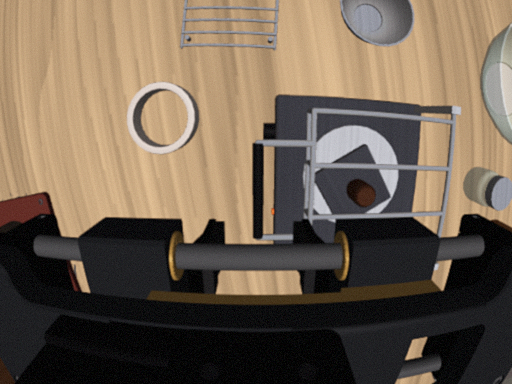

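View pics/s1.png

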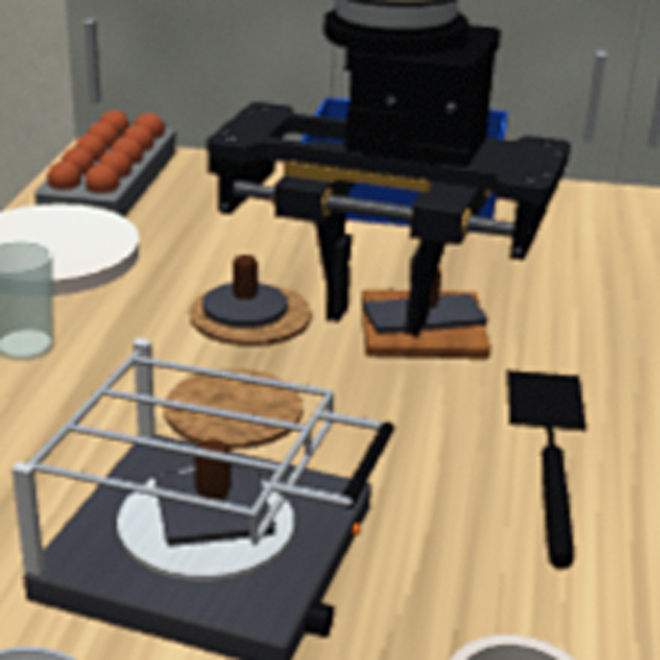

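Run:
```python
from h import *
p,d,i=load('side1'); u,v=proj(i,get_state()['eef_pos']); print(u,v,((u-180)*3,(v-60)*3), proj(i,(.44,.083,.115)))
p,d,iw=load('wrist1'); print(iw)
# handle bar centre-line ends in wrist, intersect with side
a=atz(iw,258,141,.115,True);b=atz(iw,258,237,.115,True); print(a,b,(a+b)/2)
# posts: wrist (456,110)
print(atz(iw,456,110,.118,True), atz(iw,362,192,.094,True))
for w,s in [((258,143),(467,345)),((258,236),(514,250))]:
    q=(np.array(s)+.5)/4-.5+[180,140]; print(tri(iw,w,load('side0')[2],q,True))
```

```text
304.8511606863252 165.79813223095718 (np.float64(374.55348205897565), np.float64(317.3943966928715)) (np.float64(301.8285764981877), np.float64(214.12587941305523))
{'mtx': array([[297.31863964,   0.        , 258.50923985],
       [  0.        , 297.31863964, 192.66751195],
       [  0.        ,   0.        ,   1.        ]]), 'xyz': array([0.45007606, 0.15107983, 0.38196554]), 'rotation': array([ 0.9893513 , -0.06980776, -0.0092182 ,  0.12738097])}
[0.44640833 0.12934538 0.115     ] [0.43337702 0.03777976 0.115     ] [0.43989268 0.08356257 0.115     ]
[0.65330213 0.14105524 0.118     ] [0.54631389 0.06199761 0.094     ]
(array([0.44493654, 0.12764584, 0.11816802]), np.float64(0.002554293354421439))
(array([0.43366945, 0.03919473, 0.11581207]), np.float64(0.00018801513092393156))
```

>>> {"method": "jog_arm", "body": {"increments": [[0.04, 0.001, 0, 0.01, 0, 0, 0], [0.04, 0.002, 0, 0.035, 0, 0, 0], [0.04, 0.002, 0, 0.065, 0, 0, 0], [0.04, 0.002, 0, 0.09, 0, 0, 0], [0.04, 0.002, 0, 0.11, 0, 0, 0], [0.04, 0.002, 0, 0.12, 0, 0, 0], [0.04, 0.002, 0, 0.124, 0, 0, 0], [0.04, 0.002, 0, 0.124, 0, 0, 0], [0.03, 0.002, 0, 0.124, 0, 0, 0], [0.02, 0.002, 0, 0.124, 0, 0, 0]], "newtons": 25}}

```text
time: 3.25
eef_pos: [0.442, 0.0819, 0.0967]
orientation: [0.757, 0.654, 0.001, 0.001]
ft_force: [0.4, -0.3, -0.0]
finger_gap: 0.352
```

>>> {"method": "jog_arm", "body": {"increments": [[0.0, 0, 0, 0, 0, 0, 0], [0.0, 0, 0, 0, 0, 0, 0], [0.0, 0, 0, 0, 0, 0, 0], [0.0, 0, 0, 0, 0, 0, 0], [0.0, 0, 0, 0, 0, 0, 0], [0.0, 0, 0, 0, 0, 0, 0], [0.0, 0, 0, 0, 0, 0, 0], [0.0, 0, 0, 0, 0, 0, 0], [0.0, 0, 0, 0, 0, 0, 0], [0.0, 0, 0, 0, 0, 0, 0]]}}

```text
time: 4.25
eef_pos: [0.4391, 0.0824, 0.0948]
orientation: [0.756, 0.654, -0.001, -0.002]
ft_force: [-4.8, 0.9, 0.0]
finger_gap: 0.101
```

Run:
```python
from h import *
go((.44,.083,.096,82))
p,d,i=snap('wrist','wrist2')
# arc rows relative to current pose : tool y=x' (fwd), tool z=down
th0=.03
for th in np.arange(.03,1.78,.0875): print(round(th,3), np.round([.205*(np.cos(th0)-np.cos(th)), -.205*(np.sin(th)-np.sin(th0))],4))
```

```text
t 4.25 pos [0.4391 0.0824 0.0948] yaw 81.71 gap 0.0088 F [-4.8  0.9  0. ]
(0.44, 0.083, 0.096, 82) -> [ 0.8  0.8 -1.2] mm [-0.2  0.  -0.3]
0.03 [ 0. -0.]
0.118 [ 0.0013 -0.0179]
0.205 [ 0.0042 -0.0356]
0.292 [ 0.0086 -0.053 ]
0.38 [ 0.0145 -0.0699]
0.468 [ 0.0219 -0.0862]
0.555 [ 0.0307 -0.1019]
0.642 [ 0.0408 -0.1167]
0.73 [ 0.0521 -0.1306]
0.818 [ 0.0647 -0.1434]
0.905 [ 0.0783 -0.1551]
0.992 [ 0.0929 -0.1655]
1.08 [ 0.1083 -0.1747]
1.168 [ 0.1245 -0.1824]
1.255 [ 0.1412 -0.1887]
1.342 [ 0.1585 -0.1935]
1.43 [ 0.1761 -0.1968]
1.517 [ 0.194  -0.1986]
1.605 [ 0.2119 -0.1987]
1.692 [ 0.2298 -0.1973]
```

View pics/wrist2.png

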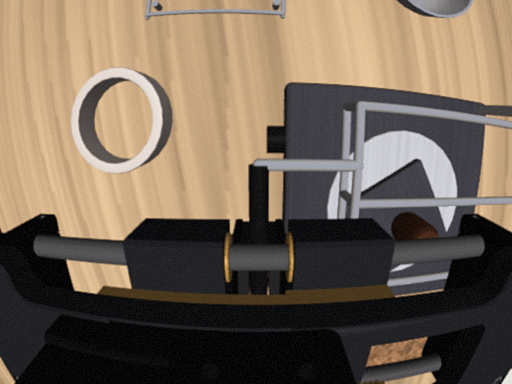

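>>> {"method": "jog_arm", "body": {"increments": [[0.0, 0, 0.001, -0.012, 0, 0, 0], [0.0, 0, 0.004, -0.033, 0, 0, 0], [0.0, 0, 0.0085, -0.053, 0, 0, 0], [0.0, 0, 0.0145, -0.07, 0, 0, 0], [0.0, 0, 0.022, -0.086, 0, 0, 0], [0.0, 0, 0.0305, -0.102, 0, 0, 0], [0.0, 0, 0.041, -0.117, 0, 0, 0], [0.0, 0, 0.052, -0.1305, 0, 0, 0], [0.0, 0, 0.0645, -0.1435, 0, 0, 0], [0.0, 0, 0.078, -0.155, 0, 0, 0]]}}

```text
time: 5.3
eef_pos: [0.5154, 0.0713, 0.2534]
orientation: [0.756, 0.654, -0.002, -0.002]
ft_force: [-13.4, 0.2, 11.5]
finger_gap: 0.102
```

Run:
```python
from h import *
go((.44,.083,.096,82))
th0=.905
for th in [1.7,1.74,1.77]: print(round(th,3), np.round([.205*(np.cos(th0)-np.cos(th)), -.205*(np.sin(th)-np.sin(th0))],4))
```

```text
t 5.3 pos [0.5154 0.0713 0.2534] yaw 81.75 gap 0.0089 F [-13.4   0.2  11.5]
(0.44, 0.083, 0.096, 82) -> [  0.8 -75.3 157.9] mm [-0.4  0.  -0.3]
1.7 [ 0.153  -0.0421]
1.74 [ 0.1611 -0.0409]
1.77 [ 0.1672 -0.0397]
```

>>> {"method": "jog_arm", "body": {"increments": [[0.0, 0, 0.0125, -0.0125, 0, 0, 0], [0.0, 0, 0.0285, -0.022, 0, 0, 0], [0.0, 0, 0.045, -0.03, 0, 0, 0], [0.0, 0, 0.062, -0.0365, 0, 0, 0], [0.0, 0, 0.0795, -0.041, 0, 0, 0], [0.0, 0, 0.097, -0.0445, 0, 0, 0], [0.0, 0, 0.115, -0.046, 0, 0, 0], [0.0, 0, 0.133, -0.046, 0, 0, 0], [0.0, 0, 0.151, -0.045, 0, 0, 0], [0.0, 0, 0.163, -0.0435, 0, 0, 0]]}}

```text
time: 6.3
eef_pos: [0.6803, 0.0469, 0.2956]
orientation: [0.756, 0.654, 0.0, 0.0]
ft_force: [-2.2, -1.4, 1.9]
finger_gap: 0.1
```

Run:
```python
from h import *
go((.44,.083,.096,82))
p,d,i=snap('side','side2');crop(p,130,40,400,280,2.5,'s2')
```

```text
t 6.3 pos [0.6803 0.0469 0.2956] yaw 81.69 gap 0.0087 F [-2.2 -1.4  1.9]
(0.44, 0.083, 0.096, 82) -> [   1.1 -243.2  199.5] mm [ 0.   0.  -0.3]
```

View pics/s2.png

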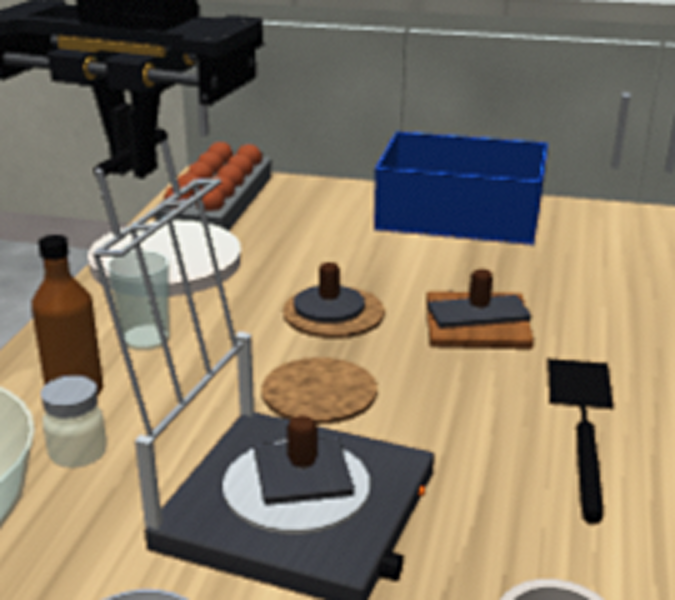

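>>> {"method": "jog_arm", "body": {"increments": [[0.03, 0, 0, 0, 0, 0, 0], [0.03, 0, 0, 0, 0, 0, 0], [0.03, 0, 0, 0, 0, 0, 0], [0.03, 0, 0, 0, 0, 0, 0], [0.03, 0, 0, -0.005, 0, 0, 0], [0.03, 0, 0, -0.015, 0, 0, 0], [0.03, 0, 0, -0.03, 0, 0, 0], [0.03, 0, 0, -0.045, 0, 0, 0], [0.03, 0, 0, -0.055, 0, 0, 0], [0.03, 0, 0, -0.06, 0, 0, 0]]}}

```text
time: 7.35
eef_pos: [0.6802, 0.0471, 0.3567]
orientation: [0.756, 0.654, 0.001, 0.001]
ft_force: [1.3, -0.3, 0.4]
finger_gap: 0.345
```

Run:
```python
from h import *
p,d,i=snap('side','side3');crop(p,130,0,400,240,2.5,'s3')
go((.50,.065,.34,127),(.49,.065,.30,172))
```

```text
t 7.4 pos [0.6802 0.0471 0.3567] yaw 81.69 gap 0.0301 F [-0.3  0.8  0.8]
(0.5, 0.065, 0.34, 127) -> [  -8.4 -180.9   16.1] mm [  0.2   0.1 -45.3]
(0.49, 0.065, 0.3, 172) -> [  -9.8 -190.9   56.1] mm [  0.2   0.1 -90.3]
```

View pics/s3.png

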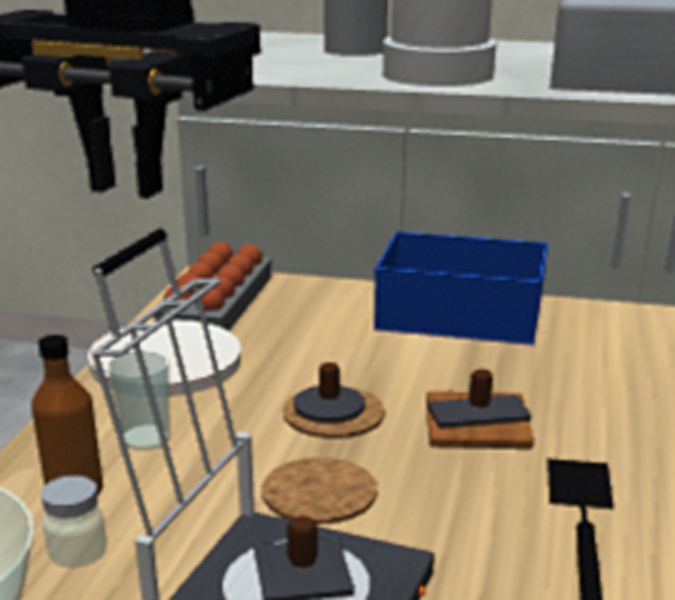

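>>> {"method": "jog_arm", "body": {"increments": [[0.06, 0, -0.012, 0, 0, 0, -3], [0.06, -0.001, -0.035, 0, 0, 0, -10], [0.06, -0.003, -0.06, 0, 0, 0, -18], [0.06, -0.005, -0.085, 0, 0, 0, -26], [0.06, -0.007, -0.11, 0, 0, 0, -34], [0.06, -0.008, -0.135, 0.005, 0, 0, -42], [0.06, -0.009, -0.158, 0.015, 0, 0, -50], [0.06, -0.01, -0.175, 0.03, 0, 0, -58], [0.06, -0.01, -0.186, 0.045, 0, 0, -66], [0.06, -0.01, -0.191, 0.055, 0, 0, -73]]}}

```text
time: 8.4
eef_pos: [0.4876, 0.0651, 0.2977]
orientation: [0.216, 0.976, -0.0, -0.001]
ft_force: [0.7, 0.4, 0.5]
finger_gap: 0.689
```

Run:
```python
from h import *
p,d,i=snap('top','top4');crop(p,180,120,280,225,5.5,'t4')
go((.548,.0577,.16,172),(.548,.0577,.057,172))
```

```text
t 8.45 pos [0.4867 0.0651 0.2961] yaw 155.34 gap 0.0599 F [-0.6  0.9 -1. ]
(0.548, 0.0577, 0.16, 172) -> [-59.3  19.1 135.8] mm [ -0.1  -0.2 -16.7]
(0.548, 0.0577, 0.057, 172) -> [-59.7  19.3 238.8] mm [ -0.1  -0.2 -16.7]
```

View pics/t4.png

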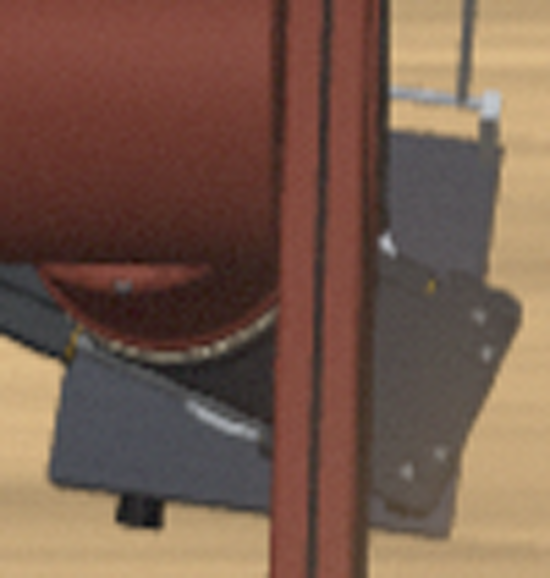

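Run:
```python
from h import *
p,d,i=snap('side','side4')
p,d,i=snap('wrist','wrist4')
```

```text
(no output)
```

View pics/side4.png

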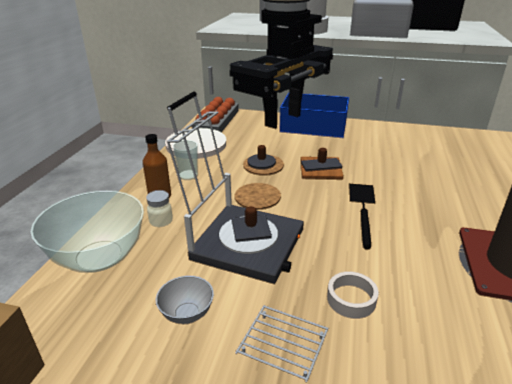

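View pics/wrist4.png

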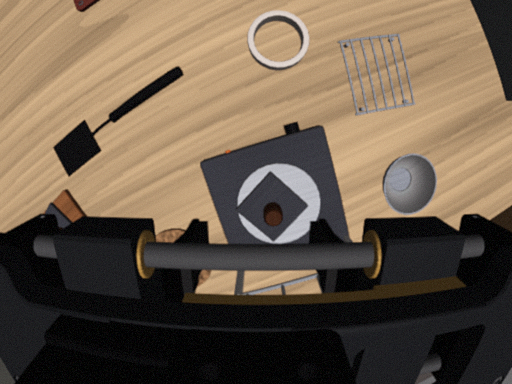

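Run:
```python
from h import *
_,_,i=load('wrist4'); print(atz(i,273,213,.094,True)); print(atz(i,279,203,.04,True))
_,_,j=load('side4'); print(atz(j,251,209,.094)); 
q=(np.array((284,277))+.5)/4-.5+[180,140]; print(tri(i,(273,213),load('side0')[2],q,True))
go((.547,.0585,.16,172),(.547,.0585,.057,172))
```

```text
[0.54410319 0.05917605 0.094     ]
[0.55119838 0.06839348 0.04      ]
[0.54791553 0.05862502 0.094     ]
(array([0.54642774, 0.05920332, 0.09398583]), np.float64(0.004419061568386286))
t 8.55 pos [0.4884 0.0649 0.2983] yaw 154.55 gap 0.0598 F [ 0.6 -0.3 -0. ]
(0.547, 0.0585, 0.16, 172) -> [-55.8  19.5 138.3] mm [ -0.   -0.1 -17.5]
(0.547, 0.0585, 0.057, 172) -> [-56.   19.5 241.3] mm [ -0.   -0.1 -17.5]
```

>>> {"method": "jog_arm", "body": {"increments": [[0.06, -0.005, 0.002, 0.006, 0, 0, -2], [0.06, -0.014, 0.005, 0.02, 0, 0, -5], [0.06, -0.024, 0.008, 0.04, 0, 0, -8], [0.06, -0.034, 0.012, 0.06, 0, 0, -11], [0.06, -0.043, 0.015, 0.08, 0, 0, -14], [0.06, -0.051, 0.018, 0.1, 0, 0, -16], [0.06, -0.056, 0.0195, 0.118, 0, 0, -17.5], [0.06, -0.056, 0.0195, 0.13, 0, 0, -17.5], [0.06, -0.056, 0.0195, 0.138, 0, 0, -17.5], [0.06, -0.056, 0.0195, 0.138, 0, 0, -17.5]]}}

```text
time: 9.55
eef_pos: [0.5474, 0.0586, 0.1602]
orientation: [0.069, 0.998, -0.0, -0.001]
ft_force: [-0.8, -0.3, -0.0]
finger_gap: 0.691
```

Run:
```python
from h import *
go((.547,.0585,.057,172))
```

```text
t 9.55 pos [0.5474 0.0586 0.1602] yaw 172.1 gap 0.0601 F [-0.8 -0.3 -0. ]
(0.547, 0.0585, 0.057, 172) -> [ 2.000e-01 -1.000e-01  1.032e+02] mm [-0.  -0.1  0.1]
```

>>> {"method": "jog_arm", "body": {"increments": [[0.06, 0, 0, 0.01, 0, 0, 0], [0.06, 0, 0, 0.03, 0, 0, 0], [0.06, 0, 0, 0.055, 0, 0, 0], [0.06, 0, 0, 0.078, 0, 0, 0], [0.06, 0, 0, 0.093, 0, 0, 0], [0.06, 0, 0, 0.1, 0, 0, 0], [0.06, 0, 0, 0.103, 0, 0, 0], [0.06, 0, 0, 0.103, 0, 0, 0], [0.045, 0, 0, 0.103, 0, 0, 0], [0.035, 0, 0, 0.103, 0, 0, 0]], "newtons": 30}}

```text
time: 10.55
eef_pos: [0.5489, 0.0585, 0.0591]
orientation: [0.068, 0.998, 0.0, 0.001]
ft_force: [0.9, -1.2, -0.3]
finger_gap: 0.582
```

>>> {"method": "jog_arm", "body": {"increments": [[0.01, 0, 0, 0, 0, 0, 0], [0.01, 0, 0, 0, 0, 0, 0], [0.01, 0, 0, 0, 0, 0, 0], [0.01, 0, 0, 0, 0, 0, 0], [0.01, 0, 0, 0, 0, 0, 0], [0.01, 0, 0, 0, 0, 0, 0], [0.01, 0, 0, 0, 0, 0, 0], [0.01, 0, 0, -0.004, 0, 0, 0], [0.01, 0, 0, -0.012, 0, 0, 0], [0.01, 0, 0, -0.025, 0, 0, 0]]}}

```text
time: 11.55
eef_pos: [0.5467, 0.0589, 0.0824]
orientation: [0.068, 0.998, 0.0, -0.002]
ft_force: [-0.5, -0.1, -3.0]
finger_gap: 0.292
```

Run:
```python
from h import *
p,d,i=snap('side','side5');crop(p,180,120,340,280,3.5,'s5')
go((.49,.18,.12,172),(.434,.296,.12,172))
```

```text
t 11.6 pos [0.549  0.0588 0.0857] yaw 172.2 gap 0.0254 F [ 2.1  0.2 -1.4]
(0.49, 0.18, 0.12, 172) -> [ 74.8 112.1 -34.4] mm [0.  0.1 0.2]
(0.434, 0.296, 0.12, 172) -> [146.  219.4 -34.5] mm [0.  0.1 0.2]
```

View pics/s5.png

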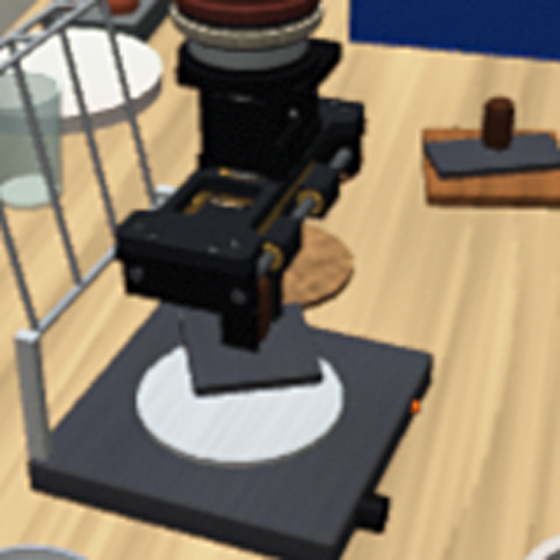

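>>> {"method": "jog_arm", "body": {"increments": [[0.01, 0.004, 0.006, -0.012, 0, 0, 0], [0.01, 0.014, 0.022, -0.025, 0, 0, 0], [0.01, 0.032, 0.048, -0.034, 0, 0, 0], [0.01, 0.052, 0.078, -0.034, 0, 0, 0], [0.01, 0.073, 0.11, -0.034, 0, 0, 0], [0.01, 0.094, 0.141, -0.034, 0, 0, 0], [0.01, 0.114, 0.171, -0.034, 0, 0, 0], [0.01, 0.132, 0.198, -0.034, 0, 0, 0], [0.01, 0.143, 0.214, -0.034, 0, 0, 0], [0.01, 0.146, 0.219, -0.034, 0, 0, 0]]}}

```text
time: 12.6
eef_pos: [0.4317, 0.2975, 0.1178]
orientation: [0.067, 0.998, 0.0, -0.0]
ft_force: [0.7, 0.6, -3.8]
finger_gap: 0.287
```

Run:
```python
from h import *
go((.434,.2965,.034,172))
```

```text
t 12.6 pos [0.4317 0.2975 0.1178] yaw 172.35 gap 0.025 F [ 0.7  0.6 -3.8]
(0.434, 0.2965, 0.034, 172) -> [-2.5 -0.8 83.8] mm [ 0.1 -0.   0.4]
```

>>> {"method": "jog_arm", "body": {"increments": [[0.01, -0.001, 0, 0.008, 0, 0, 0], [0.01, -0.002, 0, 0.025, 0, 0, 0], [0.01, -0.002, 0, 0.043, 0, 0, 0], [0.01, -0.002, 0, 0.058, 0, 0, 0], [0.01, -0.002, 0, 0.069, 0, 0, 0], [0.01, -0.002, 0, 0.076, 0, 0, 0], [0.01, -0.002, 0, 0.08, 0, 0, 0], [0.01, -0.002, 0, 0.082, 0, 0, 0], [0.01, -0.002, 0, 0.083, 0, 0, 0], [0.01, -0.002, 0, 0.083, 0, 0, 0]]}}

```text
time: 13.6
eef_pos: [0.4355, 0.2953, 0.0345]
orientation: [0.068, 0.998, 0.0, 0.0]
ft_force: [0.0, 1.2, -3.0]
finger_gap: 0.287
```

Run:
```python
from h import *
go((.434,.2965,.034,172))
p,d,i=snap('side','side6');crop(p,210,230,400,384,4,'s6')
```

```text
t 13.6 pos [0.4355 0.2953 0.0345] yaw 172.2 gap 0.0249 F [ 0.   1.2 -3. ]
(0.434, 0.2965, 0.034, 172) -> [1.7 0.9 0.5] mm [0.  0.  0.2]
```

View pics/s6.png

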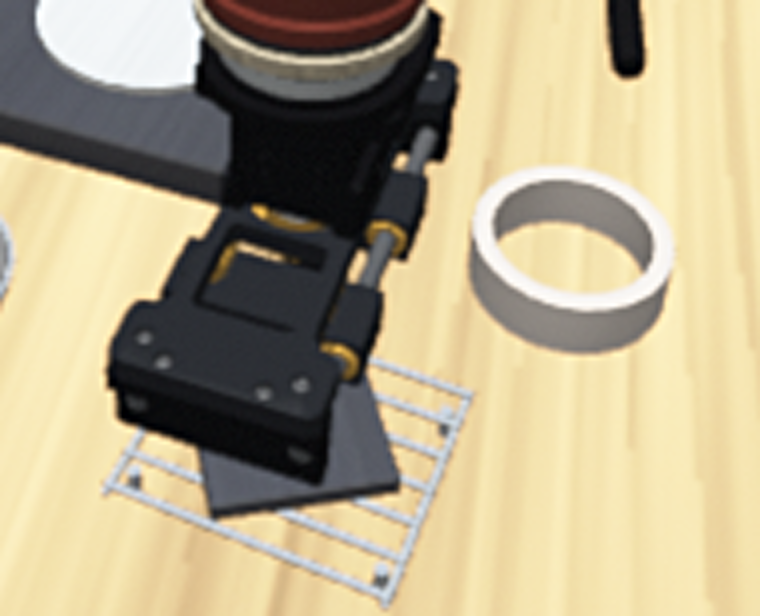

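>>> {"method": "jog_arm", "body": {"increments": [[0.01, 0, 0, 0.001, 0, 0, 0], [0.01, 0, 0, 0.0015, 0, 0, 0], [0.01, 0, 0, 0.002, 0, 0, 0], [0.01, 0, 0, 0.0025, 0, 0, 0], [0.01, 0, 0, 0.0025, 0, 0, 0], [0.06, 0, 0, 0.002, 0, 0, 0], [0.06, 0, 0, 0.002, 0, 0, 0], [0.06, 0, 0, 0.002, 0, 0, 0], [0.06, 0, 0, 0.002, 0, 0, 0], [0.06, 0, 0, 0.002, 0, 0, 0]]}}

```text
time: 14.65
eef_pos: [0.4351, 0.2951, 0.0319]
orientation: [0.068, 0.998, -0.0, -0.0]
ft_force: [-0.3, -0.5, -0.2]
finger_gap: 0.639
```

Run:
```python
from h import *
go((.434,.2965,.034,172))
```

```text
t 14.65 pos [0.4351 0.2951 0.0319] yaw 172.19 gap 0.0556 F [-0.3 -0.5 -0.2]
(0.434, 0.2965, 0.034, 172) -> [ 1.3  1.3 -2.1] mm [-0.  -0.   0.2]
```

>>> {"method": "jog_arm", "body": {"increments": [[0.06, 0, 0, 0, 0, 0, 0], [0.06, 0, 0, -0.006, 0, 0, 0], [0.06, 0, 0, -0.02, 0, 0, 0], [0.06, 0, 0, -0.045, 0, 0, 0], [0.06, 0, 0, -0.075, 0, 0, 0], [0.06, 0, 0, -0.105, 0, 0, 0], [0.06, 0, 0, -0.135, 0, 0, 0], [0.06, 0, 0, -0.16, 0, 0, 0], [0.06, 0, 0, -0.175, 0, 0, 0], [0.06, 0, 0, -0.18, 0, 0, 0]]}}

```text
time: 15.65
eef_pos: [0.4361, 0.2956, 0.2148]
orientation: [0.068, 0.998, 0.001, 0.002]
ft_force: [0.7, -0.4, 0.7]
finger_gap: 0.689
```

Run:
```python
from h import *
p,d,i=snap('side','side7');crop(p,210,230,400,384,4,'s7')
go((.48,-.05,.24,172),(.614,-.307,.16,172))
```

```text
t 15.7 pos [0.4358 0.2954 0.2141] yaw 172.19 gap 0.06 F [-0.3 -0.1  0.1]
(0.48, -0.05, 0.24, 172) -> [ -90.7 -336.2  -26.2] mm [0.1 0.1 0.2]
(0.614, -0.307, 0.16, 172) -> [-258.2 -572.7   53.8] mm [0.1 0.1 0.2]
```

View pics/s7.png

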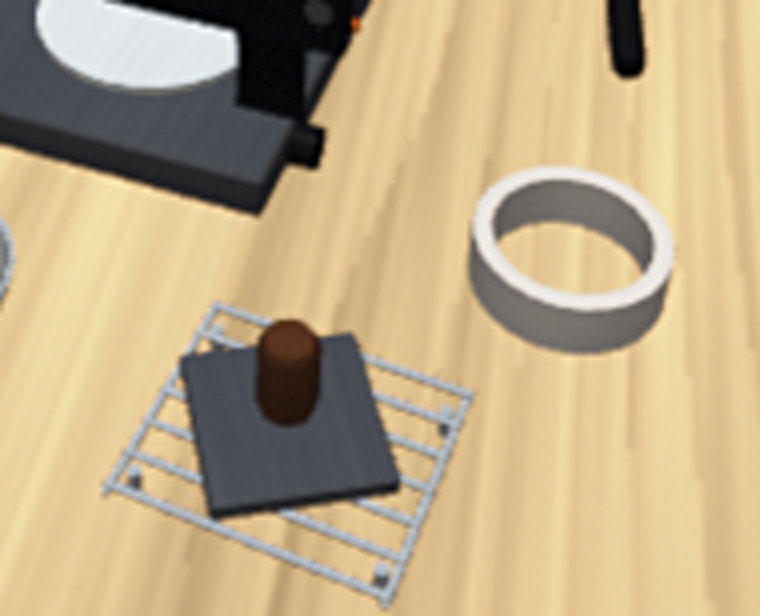

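>>> {"method": "jog_arm", "body": {"increments": [[0.06, -0.004, -0.014, -0.002, 0, 0, 0], [0.06, -0.013, -0.047, -0.006, 0, 0, 0], [0.06, -0.024, -0.09, -0.012, 0, 0, 0], [0.06, -0.036, -0.133, -0.018, 0, 0, 0], [0.06, -0.048, -0.176, -0.024, 0, 0, 0], [0.06, -0.06, -0.219, -0.026, 0, 0, 0], [0.06, -0.072, -0.262, -0.026, 0, 0, 0], [0.06, -0.082, -0.3, -0.026, 0, 0, 0], [0.06, -0.089, -0.327, -0.026, 0, 0, 0], [0.06, -0.091, -0.336, -0.026, 0, 0, 0]]}}

```text
time: 16.7
eef_pos: [0.4784, -0.0533, 0.2363]
orientation: [0.07, 0.998, -0.0, -0.002]
ft_force: [0.5, -0.4, -0.2]
finger_gap: 0.691
```

Run:
```python
from h import *
go((.56,-.307,.2,172))
```

```text
t 16.7 pos [ 0.4784 -0.0533  0.2363] yaw 171.99 gap 0.0601 F [ 0.5 -0.4 -0.2]
(0.56, -0.307, 0.2, 172) -> [-116.3 -239.9   36. ] mm [-0.  -0.2 -0. ]
```

>>> {"method": "jog_arm", "body": {"increments": [[0.06, -0.006, -0.012, 0, 0, 0, 0], [0.06, -0.018, -0.038, 0, 0, 0, 0], [0.06, -0.034, -0.07, 0, 0, 0, 0], [0.06, -0.05, -0.103, 0.005, 0, 0, 0], [0.06, -0.066, -0.136, 0.012, 0, 0, 0], [0.06, -0.082, -0.17, 0.02, 0, 0, 0], [0.06, -0.096, -0.198, 0.027, 0, 0, 0], [0.06, -0.107, -0.22, 0.032, 0, 0, 0], [0.06, -0.114, -0.235, 0.036, 0, 0, 0], [0.06, -0.116, -0.24, 0.036, 0, 0, 0]]}}

```text
time: 17.7
eef_pos: [0.5617, -0.3042, 0.2]
orientation: [0.068, 0.998, 0.001, -0.001]
ft_force: [-0.1, 0.6, -0.7]
finger_gap: 0.686
```

Run:
```python
from h import *
p,d,i=snap('wrist','wrist8')
go((.614,-.307,.12,172))
```

```text
t 17.75 pos [ 0.5618 -0.3042  0.2006] yaw 172.18 gap 0.0603 F [-0.7 -0.3  1.4]
(0.614, -0.307, 0.12, 172) -> [-52.3   4.3  80.5] mm [ 0.1 -0.1  0.2]
```

View pics/wrist8.png

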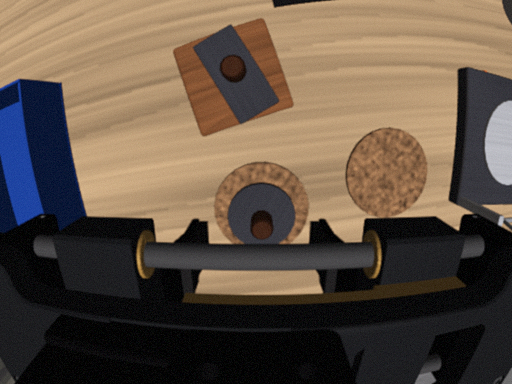

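Run:
```python
from h import *
p,_,i=load('wrist8'); crop(p,160,10,320,260,3,'w8')
print(i['xyz'])
def fp(P):
    c=R.from_quat(i['rotation']).inv().apply(np.array(P)-i['xyz']);n=np.linalg.norm(c[:2]);a=np.arctan2(n,c[2]);K=i['mtx'];return c[:2]/n*a*K[0,0]+K[:2,2]
for P in [(.614,-.307,.062),(.614,-.307,.018),(.6074,-.3056,.008),(.441,-.3115,.07),(.44,-.317,.016)]: print(P,fp(P),(fp(P)-[160,10])*3+1)
```

```text
[ 0.49380267 -0.29474024  0.36301296]
(0.614, -0.307, 0.062) [262.08639031 230.48421176] [307.25917093 662.45263528]
(0.614, -0.307, 0.018) [261.63460531 217.15692892] [305.90381593 622.47078677]
(0.6074, -0.3056, 0.008) [261.94935996 209.45767458] [306.84807988 599.37302375]
(0.441, -0.3115, 0.07) [233.65417922  67.07237853] [221.96253765 172.21713558]
(0.44, -0.317, 0.016) [232.60700792  74.5856616 ] [218.82102377 194.7569848 ]
```

View pics/w8.png

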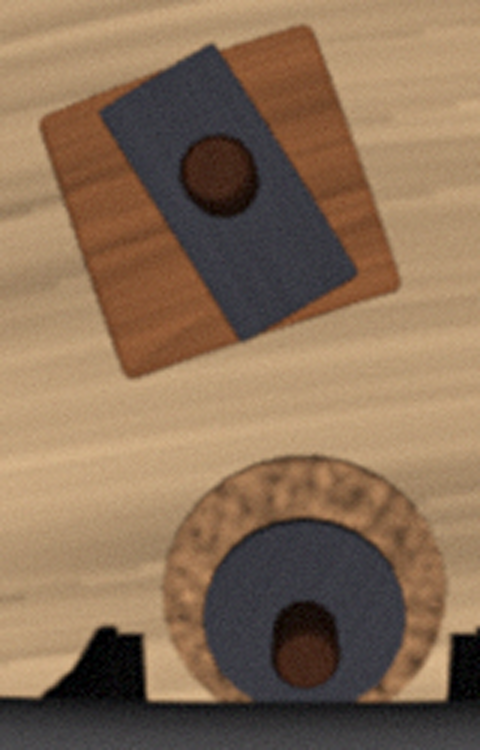

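>>> {"method": "jog_arm", "body": {"increments": [[0.06, -0.005, 0.001, 0.004, 0, 0, 0], [0.06, -0.015, 0.001, 0.014, 0, 0, 0], [0.06, -0.027, 0.002, 0.028, 0, 0, 0], [0.06, -0.038, 0.003, 0.044, 0, 0, 0], [0.06, -0.047, 0.004, 0.06, 0, 0, 0], [0.06, -0.052, 0.004, 0.073, 0, 0, 0], [0.06, -0.052, 0.004, 0.085, 0, 0, 0], [0.06, -0.052, 0.004, 0.095, 0, 0, 0], [0.06, -0.052, 0.004, 0.1, 0, 0, 0], [0.06, -0.052, 0.004, 0.1, 0, 0, 0]]}}

```text
time: 18.75
eef_pos: [0.6133, -0.3065, 0.1012]
orientation: [0.068, 0.998, 0.0, -0.001]
ft_force: [0.3, 0.4, -0.7]
finger_gap: 0.691
```

Run:
```python
from h import *
go((.614,-.307,.025,172))
```

```text
t 18.75 pos [ 0.6133 -0.3065  0.1012] yaw 172.18 gap 0.0601 F [ 0.3  0.4 -0.7]
(0.614, -0.307, 0.025, 172) -> [-0.8 -0.4 76.2] mm [ 0.  -0.1  0.2]
```

>>> {"method": "jog_arm", "body": {"increments": [[0.06, 0, 0, 0.008, 0, 0, 0], [0.06, 0, 0, 0.024, 0, 0, 0], [0.06, 0, 0, 0.044, 0, 0, 0], [0.06, 0, 0, 0.06, 0, 0, 0], [0.06, 0, 0, 0.07, 0, 0, 0], [0.06, 0, 0, 0.075, 0, 0, 0], [0.06, 0, 0, 0.076, 0, 0, 0], [0.06, 0, 0, 0.076, 0, 0, 0], [0.045, 0, 0, 0.076, 0, 0, 0], [0.035, 0, 0, 0.076, 0, 0, 0]]}}

```text
time: 19.75
eef_pos: [0.6146, -0.3072, 0.0271]
orientation: [0.068, 0.998, -0.0, 0.001]
ft_force: [-0.2, 0.5, 0.7]
finger_gap: 0.588
```

>>> {"method": "jog_arm", "body": {"increments": [[0.01, 0, 0, 0, 0, 0, 0], [0.01, 0, 0, 0, 0, 0, 0], [0.01, 0, 0, 0, 0, 0, 0], [0.01, 0, 0, 0, 0, 0, 0], [0.01, 0, 0, 0, 0, 0, 0], [0.01, 0, 0, 0, 0, 0, 0], [0.01, 0, 0, 0, 0, 0, 0], [0.01, 0, 0, -0.005, 0, 0, 0], [0.01, 0, 0, -0.015, 0, 0, 0], [0.01, 0, 0, -0.03, 0, 0, 0]]}}

```text
time: 20.75
eef_pos: [0.6128, -0.3057, 0.055]
orientation: [0.068, 0.998, 0.001, -0.002]
ft_force: [-0.1, 0.3, -4.5]
finger_gap: 0.29
```

Run:
```python
from h import *
go((.50,-.16,.18,172))
```

```text
t 20.75 pos [ 0.6128 -0.3057  0.055 ] yaw 172.2 gap 0.0253 F [-0.1  0.3 -4.5]
(0.5, -0.16, 0.18, 172) -> [ 131.9  129.3 -124.3] mm [ 0.1 -0.2  0.2]
```

>>> {"method": "jog_arm", "body": {"increments": [[0.01, 0.0, 0.0, -0.018, 0, 0, 0], [0.01, 0.005, 0.005, -0.042, 0, 0, 0], [0.01, 0.018, 0.018, -0.068, 0, 0, 0], [0.01, 0.036, 0.035, -0.09, 0, 0, 0], [0.01, 0.056, 0.055, -0.108, 0, 0, 0], [0.01, 0.077, 0.076, -0.12, 0, 0, 0], [0.01, 0.098, 0.096, -0.124, 0, 0, 0], [0.01, 0.116, 0.114, -0.124, 0, 0, 0], [0.01, 0.128, 0.126, -0.124, 0, 0, 0], [0.01, 0.132, 0.129, -0.124, 0, 0, 0]]}}

```text
time: 21.75
eef_pos: [0.5003, -0.1598, 0.1818]
orientation: [0.067, 0.998, -0.0, 0.001]
ft_force: [0.2, 0.6, -4.6]
finger_gap: 0.285
```

Run:
```python
from h import *
go((.51,.0674,.13,172),(.5526,.0674,.13,172))
```

```text
t 21.75 pos [ 0.5003 -0.1598  0.1818] yaw 172.26 gap 0.0248 F [ 0.2  0.6 -4.6]
(0.51, 0.0674, 0.13, 172) -> [ 21.1 226.4  51.8] mm [-0.   0.1  0.3]
(0.5526, 0.0674, 0.13, 172) -> [-21.1 232.1  51.8] mm [-0.   0.1  0.3]
```

>>> {"method": "jog_arm", "body": {"increments": [[0.01, 0.001, 0.01, 0.0, 0, 0, 0], [0.01, 0.003, 0.032, 0.0, 0, 0, 0], [0.01, 0.006, 0.062, 0.002, 0, 0, 0], [0.01, 0.009, 0.094, 0.007, 0, 0, 0], [0.01, 0.01, 0.127, 0.015, 0, 0, 0], [0.01, 0.009, 0.16, 0.025, 0, 0, 0], [0.01, 0.003, 0.19, 0.035, 0, 0, 0], [0.01, -0.009, 0.214, 0.044, 0, 0, 0], [0.01, -0.018, 0.228, 0.05, 0, 0, 0], [0.01, -0.021, 0.232, 0.052, 0, 0, 0]]}}

```text
time: 22.75
eef_pos: [0.5542, 0.0675, 0.1278]
orientation: [0.067, 0.998, 0.0, 0.0]
ft_force: [0.0, -0.7, -4.5]
finger_gap: 0.29
```

Run:
```python
from h import *
go((.5526,.0674,.055,172))
p,d,i=snap('side','side9');crop(p,180,120,340,280,3.5,'s9')
```

```text
t 22.75 pos [0.5542 0.0675 0.1278] yaw 172.28 gap 0.0252 F [ 0.  -0.7 -4.5]
(0.5526, 0.0674, 0.055, 172) -> [ 1.6 -0.3 72.8] mm [0.  0.  0.3]
```

View pics/s9.png

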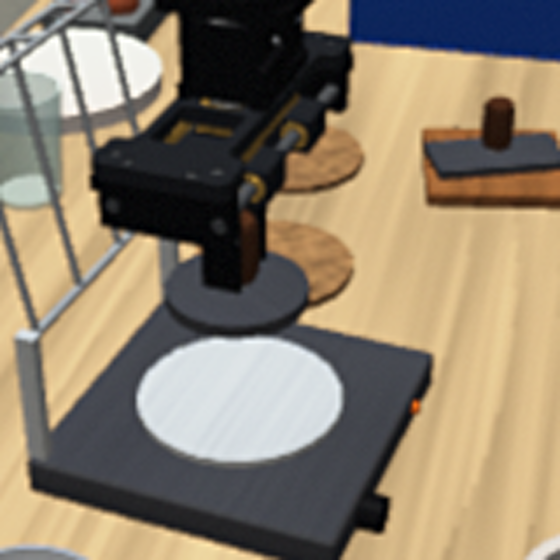

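Descend to contact (~.055), then open.

>>> {"method": "jog_arm", "body": {"increments": [[0.01, 0.001, 0, 0.008, 0, 0, 0], [0.01, 0.0015, 0, 0.024, 0, 0, 0], [0.01, 0.0015, 0, 0.04, 0, 0, 0], [0.01, 0.0015, 0, 0.053, 0, 0, 0], [0.01, 0.0015, 0, 0.062, 0, 0, 0], [0.01, 0.0015, 0, 0.067, 0, 0, 0], [0.01, 0.0015, 0, 0.069, 0, 0, 0], [0.01, 0.0015, 0, 0.07, 0, 0, 0], [0.01, 0.0015, 0, 0.071, 0, 0, 0], [0.01, 0.0015, 0, 0.072, 0, 0, 0]]}}

```text
time: 23.8
eef_pos: [0.5522, 0.0661, 0.0581]
orientation: [0.068, 0.998, -0.0, 0.0]
ft_force: [-9.2, -0.9, 14.2]
finger_gap: 0.288
```

Run:
```python
from h import *
go((.5526,.0674,.055,172))
```

```text
t 23.8 pos [0.5522 0.0661 0.0581] yaw 172.21 gap 0.025 F [-9.2 -0.9 14.2]
(0.5526, 0.0674, 0.055, 172) -> [-0.2  1.4  3.1] mm [-0.   0.   0.2]
```

>>> {"method": "jog_arm", "body": {"increments": [[0.01, 0, 0, -0.001, 0, 0, 0], [0.01, 0, 0, -0.002, 0, 0, 0], [0.01, 0, 0, -0.002, 0, 0, 0], [0.06, 0, 0, -0.002, 0, 0, 0], [0.06, 0, 0, -0.002, 0, 0, 0], [0.06, 0, 0, -0.002, 0, 0, 0], [0.06, 0, 0, -0.002, 0, 0, 0], [0.06, 0, 0, -0.002, 0, 0, 0], [0.06, 0, 0, -0.002, 0, 0, 0], [0.06, 0, 0, -0.002, 0, 0, 0]]}}

```text
time: 24.8
eef_pos: [0.5516, 0.0662, 0.0581]
orientation: [0.068, 0.998, -0.0, 0.0]
ft_force: [-0.3, -0.4, 1.0]
finger_gap: 0.683
```

>>> {"method": "jog_arm", "body": {"increments": [[0.06, 0, 0, -0.005, 0, 0, 0], [0.06, 0, 0, -0.02, 0, 0, 0], [0.06, 0.0, 0, -0.045, 0, 0, 0], [0.06, 0.0, 0, -0.075, 0, 0, 0], [0.06, 0.01, 0, -0.11, 0, 0, 0], [0.06, 0.02, 0, -0.145, 0, 0, 0], [0.06, 0.03, 0, -0.18, 0, 0, 0], [0.06, 0.035, 0, -0.21, 0, 0, 0], [0.06, 0.04, 0, -0.23, 0, 0, 0], [0.06, 0.04, 0, -0.24, 0, 0, 0]]}}

```text
time: 25.8
eef_pos: [0.5126, 0.0717, 0.3022]
orientation: [0.068, 0.998, 0.0, 0.003]
ft_force: [0.5, -0.2, -0.0]
finger_gap: 0.685
```

Run:
```python
from h import *
p,d,i=snap('wrist','wrist10')
p,d,i=snap('side','side10');crop(p,130,40,340,280,2.5,'s10')
go((.6,.055,.36,127),(.68,.047,.36,82))
```

```text
t 25.9 pos [0.5129 0.0716 0.3005] yaw 172.2 gap 0.0599 F [0.6 0.2 0.3]
(0.6, 0.055, 0.36, 127) -> [-88.8  -4.5 -59.1] mm [ 0.1  0.2 45.2]
(0.68, 0.047, 0.36, 82) -> [-169.2   -1.6  -58.8] mm [ 0.2  0.2 90.2]
```

View pics/wrist10.png

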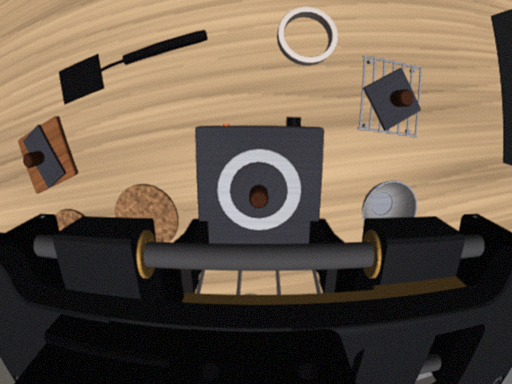

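View pics/s10.png

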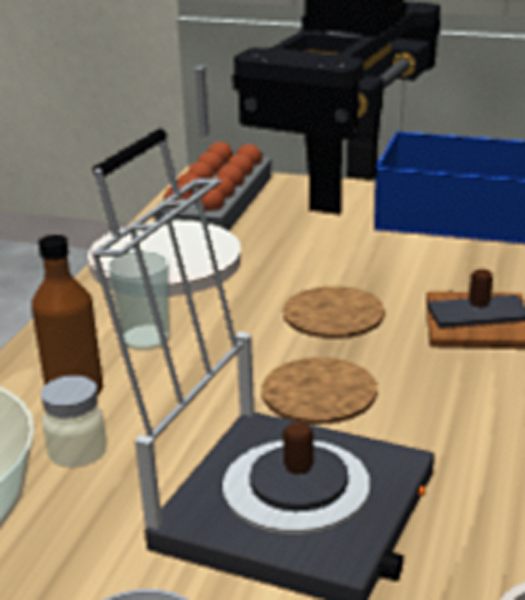

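>>> {"method": "jog_arm", "body": {"increments": [[0.05, 0, 0, -0.01, 0, 0, 5], [0.04, -0.003, 0, -0.03, 0, 0, 13], [0.04, -0.012, 0, -0.05, 0, 0, 21], [0.04, -0.028, 0, -0.06, 0, 0, 29], [0.04, -0.05, 0, -0.065, 0, 0, 37], [0.04, -0.075, 0, -0.065, 0, 0, 45], [0.04, -0.1, 0, -0.065, 0, 0, 53], [0.04, -0.122, 0, -0.065, 0, 0, 61], [0.04, -0.14, 0, -0.065, 0, 0, 69], [0.04, -0.15, 0, -0.065, 0, 0, 77]]}}

```text
time: 26.9
eef_pos: [0.6614, 0.0508, 0.3599]
orientation: [0.677, 0.736, -0.001, -0.001]
ft_force: [-0.2, -0.0, -0.6]
finger_gap: 0.46
```

Run:
```python
from h import *
go((.68,.047,.36,82))
```

```text
t 26.9 pos [0.6614 0.0508 0.3599] yaw 94.84 gap 0.04 F [-0.2 -0.  -0.6]
(0.68, 0.047, 0.36, 82) -> [-5.3 18.3 -0.1] mm [-0.2  0.  12.8]
```

>>> {"method": "jog_arm", "body": {"increments": [[0.04, -0.002, 0.006, 0, 0, 0, 4], [0.04, -0.004, 0.013, 0, 0, 0, 9], [0.04, -0.005, 0.017, 0, 0, 0, 12.8], [0.04, -0.005, 0.018, 0, 0, 0, 12.8], [0.04, -0.005, 0.018, 0.008, 0, 0, 12.8], [0.04, -0.005, 0.018, 0.02, 0, 0, 12.8], [0.04, -0.005, 0.018, 0.036, 0, 0, 12.8], [0.04, -0.005, 0.018, 0.05, 0, 0, 12.8], [0.04, -0.005, 0.018, 0.06, 0, 0, 12.8], [0.04, -0.005, 0.018, 0.064, 0, 0, 12.8]], "newtons": 25}}

```text
time: 27.9
eef_pos: [0.6781, 0.0479, 0.2966]
orientation: [0.752, 0.659, -0.001, -0.001]
ft_force: [0.4, -0.7, -0.1]
finger_gap: 0.462
```

Run:
```python
from h import *
go((.68,.047,.2956,82))
p,d,i=snap('side','side11');crop(p,130,40,340,280,2.5,'s11')
```

```text
t 27.9 pos [0.6781 0.0479 0.2966] yaw 82.4 gap 0.0402 F [ 0.4 -0.7 -0.1]
(0.68, 0.047, 0.2956, 82) -> [-0.6  2.   1. ] mm [-0.2  0.   0.4]
```

View pics/s11.png

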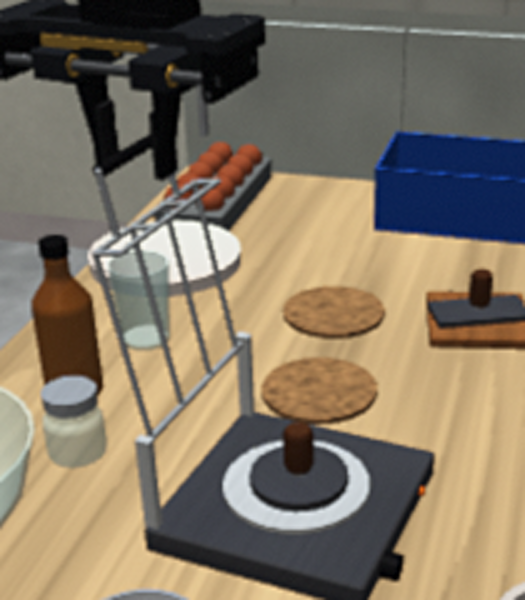

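>>> {"method": "jog_arm", "body": {"increments": [[0.03, 0, 0, 0, 0, 0, 0], [0.02, 0, 0, 0, 0, 0, 0], [0.0, 0, 0, 0, 0, 0, 0], [0.0, 0, 0, 0, 0, 0, 0], [0.0, 0, 0, 0, 0, 0, 0], [0.0, 0, 0, 0, 0, 0, 0], [0.0, 0, 0, 0, 0, 0, 0], [0.0, 0, 0, 0, 0, 0, 0], [0.0, 0, 0, 0, 0, 0, 0], [0.0, 0, 0, 0, 0, 0, 0]]}}

```text
time: 28.95
eef_pos: [0.6794, 0.0478, 0.2998]
orientation: [0.752, 0.659, 0.001, 0.001]
ft_force: [2.8, 0.0, 4.5]
finger_gap: 0.104
```

Run:
```python
from h import *
go((.68,.047,.2956,82))
s=get_state()['eef_pos']; g=s+[0,0,.019]
xp=np.array([.99,-.141]); h=np.array([.642,.0547]); r=(g[:2]-h)@xp; dz=g[2]-.11; th=np.arctan2(dz,-r); print('th',th,'r',np.hypot(r,dz))
L=.205
for t in np.linspace(th,-.01,23)[1:]: print(round(t,3), np.round([L*(np.cos(th)-np.cos(t)), -L*(np.sin(t)-np.sin(th))],4))
```

```text
t 28.95 pos [0.6794 0.0478 0.2998] yaw 82.39 gap 0.009 F [2.8 0.  4.5]
(0.68, 0.047, 0.2956, 82) -> [-0.7  0.7  4.2] mm [ 0.1 -0.   0.4]
th 1.7509110515433164 r 0.21222056025732958
1.671 [-0.0162 -0.0023]
1.591 [-0.0326 -0.0033]
1.511 [-0.049  -0.0029]
1.431 [-0.0653 -0.0013]
1.351 [-0.0815  0.0016]
1.271 [-0.0973  0.0058]
1.191 [-0.1128  0.0113]
1.111 [-0.1278  0.018 ]
1.031 [-0.1422  0.0259]
0.95 [-0.1559  0.0349]
0.87 [-0.1688  0.0449]
0.79 [-0.181  0.056]
0.71 [-0.1921  0.068 ]
0.63 [-0.2023  0.0809]
0.55 [-0.2115  0.0945]
0.47 [-0.2195  0.1088]
0.39 [-0.2263  0.1237]
0.31 [-0.2319  0.1391]
0.23 [-0.2363  0.1549]
0.15 [-0.2394  0.171 ]
0.07 [-0.2412  0.1873]
-0.01 [-0.2417  0.2037]
```

>>> {"method": "jog_arm", "body": {"increments": [[0.0, 0, -0.012, -0.001, 0, 0, 0], [0.0, 0, -0.03, -0.0025, 0, 0, 0], [0.0, 0, -0.048, -0.0025, 0, 0, 0], [0.0, 0, -0.065, -0.001, 0, 0, 0], [0.0, 0, -0.081, 0.0015, 0, 0, 0], [0.0, 0, -0.097, 0.006, 0, 0, 0], [0.0, 0, -0.1125, 0.0115, 0, 0, 0], [0.0, 0, -0.1275, 0.018, 0, 0, 0], [0.0, 0, -0.142, 0.026, 0, 0, 0], [0.0, 0, -0.1555, 0.035, 0, 0, 0]]}}

```text
time: 29.95
eef_pos: [0.524, 0.0701, 0.2638]
orientation: [0.752, 0.659, 0.001, -0.001]
ft_force: [1.7, 5.8, 1.7]
finger_gap: 0.109
```

Run:
```python
from h import *
go((.68,.047,.2956,82))
s=get_state()['eef_pos']; g=s+[0,0,.012]
xp=np.array([.99,-.141]); h=np.array([.642,.0547]); r=(g[:2]-h)@xp; dz=g[2]-.11; th=np.arctan2(dz,-r); print('th',th,'r',np.hypot(r,dz))
```

```text
t 29.95 pos [0.524  0.0701 0.2638] yaw 82.44 gap 0.0095 F [1.7 5.8 1.7]
(0.68, 0.047, 0.2956, 82) -> [ -2.3 157.7 -31.9] mm [-0.  -0.2  0.4]
th 0.9483771378086682 r 0.20406594781529874
```

>>> {"method": "jog_arm", "body": {"increments": [[0.0, 0.001, -0.013, 0.01, 0, 0, 0], [0.0, 0.001, -0.025, 0.021, 0, 0, 0], [0.0, 0.001, -0.036, 0.033, 0, 0, 0], [0.0, 0.001, -0.0465, 0.046, 0, 0, 0], [0.0, 0.001, -0.0555, 0.0595, 0, 0, 0], [0.0, 0.001, -0.0635, 0.074, 0, 0, 0], [0.0, 0.001, -0.0705, 0.089, 0, 0, 0], [0.0, 0.001, -0.076, 0.104, 0, 0, 0], [0.0, 0.001, -0.0805, 0.12, 0, 0, 0], [0.0, 0.001, -0.0835, 0.136, 0, 0, 0]]}}

```text
time: 30.95
eef_pos: [0.4414, 0.0817, 0.1272]
orientation: [0.752, 0.659, 0.0, -0.001]
ft_force: [1.6, 6.9, 1.5]
finger_gap: 0.104
```

Run:
```python
from h import *
go((.44,.083,.095,82))
s=get_state()['eef_pos']; g=s+[0,0,.012]
xp=np.array([.99,-.141]); h=np.array([.642,.0547]); r=(g[:2]-h)@xp; dz=g[2]-.11; th=np.arctan2(dz,-r); print('th',th,'r',np.hypot(r,dz))
```

```text
t 30.95 pos [0.4414 0.0817 0.1272] yaw 82.4 gap 0.0091 F [1.6 6.9 1.5]
(0.44, 0.083, 0.095, 82) -> [ 1.1 -1.5 32.2] mm [-0.1 -0.1  0.4]
th 0.14305916893576986 r 0.20451953418090427
```

>>> {"method": "jog_arm", "body": {"increments": [[0.0, 0, -0.0005, 0.006, 0, 0, 0], [0.0, 0, -0.001, 0.012, 0, 0, 0], [0.0, 0, -0.0015, 0.017, 0, 0, 0], [0.0, 0, -0.002, 0.021, 0, 0, 0], [0.0, 0, -0.002, 0.024, 0, 0, 0], [0.0, 0, -0.002, 0.026, 0, 0, 0], [0.0, 0, -0.002, 0.028, 0, 0, 0], [0.0, 0, -0.002, 0.029, 0, 0, 0], [0.0, 0, -0.002, 0.03, 0, 0, 0], [0.0, 0, -0.002, 0.03, 0, 0, 0]]}}

```text
time: 31.95
eef_pos: [0.4389, 0.0819, 0.0972]
orientation: [0.752, 0.659, -0.0, -0.002]
ft_force: [0.7, 5.8, -0.0]
finger_gap: 0.106
```

Run:
```python
from h import *
go((.44,.083,.095,82))
s=get_state()['eef_pos']; g=s+[0,0,.012]
xp=np.array([.99,-.141]); h=np.array([.642,.0547]); r=(g[:2]-h)@xp; dz=g[2]-.11; th=np.arctan2(dz,-r); print('th',th,'r',np.hypot(r,dz))
```

```text
t 31.95 pos [0.4389 0.0819 0.0972] yaw 82.39 gap 0.0092 F [ 0.7  5.8 -0. ]
(0.44, 0.083, 0.095, 82) -> [1.2 0.9 2.2] mm [-0.2 -0.1  0.4]
th -0.004036804510491362 r 0.20487371459802295
```

>>> {"method": "jog_arm", "body": {"increments": [[0.0, 0, 0, 0.001, 0, 0, 0], [0.0, 0, 0, 0.002, 0, 0, 0], [0.0, 0, 0, 0.003, 0, 0, 0], [0.0, 0, 0, 0.0035, 0, 0, 0], [0.0, 0, 0, 0.004, 0, 0, 0], [0.0, 0, 0, 0.0045, 0, 0, 0], [0.0, 0, 0, 0.005, 0, 0, 0], [0.0, 0, 0, 0.005, 0, 0, 0], [0.0, 0, 0, 0.005, 0, 0, 0], [0.0, 0, 0, 0.005, 0, 0, 0]]}}

```text
time: 32.95
eef_pos: [0.4391, 0.0819, 0.0947]
orientation: [0.752, 0.659, -0.001, -0.002]
ft_force: [-9.7, 5.6, 23.1]
finger_gap: 0.106
```

Run:
```python
from h import *
go((.44,.083,.095,82))
p,d,i=snap('side','side12');crop(p,180,140,360,280,4,'s12')
```

```text
t 32.95 pos [0.4391 0.0819 0.0947] yaw 82.4 gap 0.0093 F [-9.7  5.6 23.1]
(0.44, 0.083, 0.095, 82) -> [ 1.2  0.8 -0.3] mm [-0.2 -0.1  0.4]
```

View pics/s12.png

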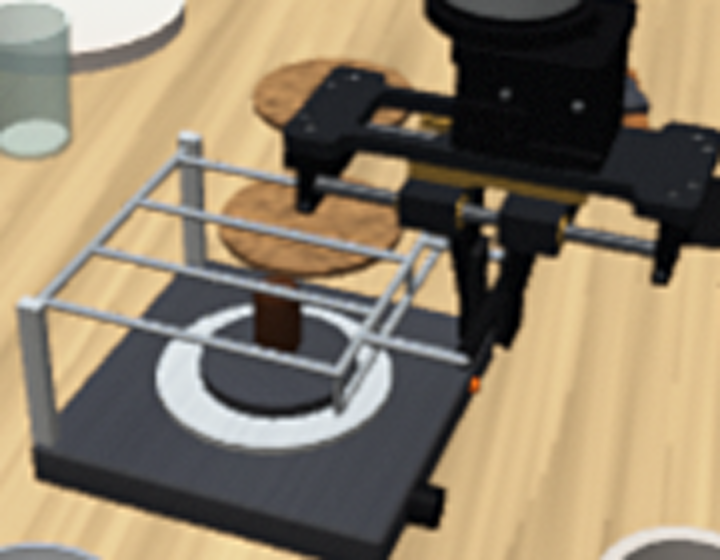

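>>> {"method": "jog_arm", "body": {"increments": [[0.0, 0, 0, -0.001, 0, 0, 0], [0.0, 0, 0, -0.002, 0, 0, 0], [0.03, 0, 0, -0.002, 0, 0, 0], [0.03, 0, 0, -0.002, 0, 0, 0], [0.03, 0, 0, -0.002, 0, 0, 0], [0.03, 0, 0, -0.002, 0, 0, 0], [0.03, 0, 0, -0.002, 0, 0, 0], [0.03, 0, 0, -0.002, 0, 0, 0], [0.03, 0, 0, -0.008, 0, 0, 0], [0.03, 0, 0, -0.02, 0, 0, 0]]}}

```text
time: 34.0
eef_pos: [0.4394, 0.0807, 0.1129]
orientation: [0.752, 0.659, -0.001, -0.001]
ft_force: [0.2, 0.4, 0.1]
finger_gap: 0.341
```

>>> {"method": "jog_arm", "body": {"increments": [[0.03, 0, 0, -0.02, 0, 0, 0], [0.03, 0, 0, -0.045, 0, 0, 0], [0.03, 0, 0, -0.075, 0, 0, 0], [0.04, 0, 0, -0.1, 0, 0, 3], [0.05, -0.01, 0, -0.12, 0, 0, -5], [0.06, -0.03, 0, -0.13, 0, 0, -13], [0.06, -0.06, 0, -0.13, 0, 0, -21], [0.06, -0.09, 0, -0.13, 0, 0, -29], [0.06, -0.12, 0, -0.13, 0, 0, -37], [0.06, -0.14, 0, -0.13, 0, 0, -45]]}}

```text
time: 35.0
eef_pos: [0.4215, -0.0597, 0.2444]
orientation: [0.441, 0.898, -0.0, 0.001]
ft_force: [0.0, 0.2, -1.1]
finger_gap: 0.689
```

Run:
```python
from h import *
p,d,i=snap('side','side13');crop(p,180,140,360,280,4,'s13')
go((.441,-.312,.20,172))
```

```text
t 35.05 pos [ 0.4213 -0.0617  0.2444] yaw 128.14 gap 0.0596 F [ 1.  -2.3 -0.1]
(0.441, -0.312, 0.2, 172) -> [-208.9 -139.1   45.1] mm [ -0.1   0.1 -43.9]
```

View pics/s13.png

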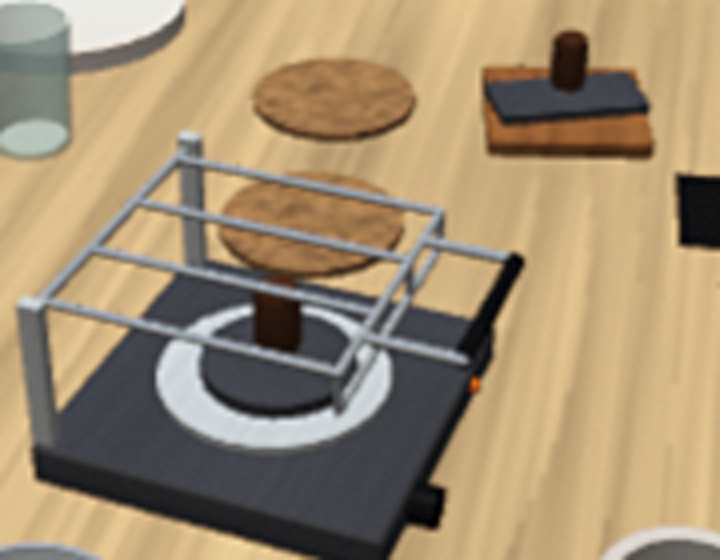

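>>> {"method": "jog_arm", "body": {"increments": [[0.06, -0.008, -0.005, 0, 0, 0, -3], [0.06, -0.028, -0.018, 0, 0, 0, -8], [0.06, -0.055, -0.036, 0.002, 0, 0, -14], [0.06, -0.083, -0.055, 0.008, 0, 0, -20], [0.06, -0.111, -0.074, 0.016, 0, 0, -26], [0.06, -0.138, -0.092, 0.024, 0, 0, -32], [0.06, -0.164, -0.109, 0.032, 0, 0, -37], [0.06, -0.187, -0.124, 0.039, 0, 0, -41], [0.06, -0.203, -0.135, 0.043, 0, 0, -43.5], [0.06, -0.209, -0.139, 0.045, 0, 0, -43.9]]}}

```text
time: 36.05
eef_pos: [0.4382, -0.3098, 0.1984]
orientation: [0.077, 0.997, -0.0, 0.0]
ft_force: [0.1, 0.0, -0.2]
finger_gap: 0.693
```

Run:
```python
from h import *
go((.441,-.3115,.10,172),(.441,-.3115,.033,172))
```

```text
t 36.05 pos [ 0.4382 -0.3098  0.1984] yaw 171.15 gap 0.0603 F [ 0.1  0.  -0.2]
(0.441, -0.3115, 0.1, 172) -> [-3.  -1.2 98.4] mm [-0.   0.  -0.8]
(0.441, -0.3115, 0.033, 172) -> [ -3.   -1.2 165.4] mm [-0.   0.  -0.8]
```

>>> {"method": "jog_arm", "body": {"increments": [[0.06, -0.001, -0.001, 0.01, 0, 0, 0], [0.06, -0.002, -0.001, 0.03, 0, 0, 0], [0.06, -0.002, -0.001, 0.055, 0, 0, 0], [0.06, -0.002, -0.001, 0.082, 0, 0, 0], [0.06, -0.002, -0.001, 0.107, 0, 0, 0], [0.06, -0.002, -0.001, 0.13, 0, 0, 0], [0.06, -0.002, -0.001, 0.148, 0, 0, 0], [0.06, -0.002, -0.001, 0.159, 0, 0, 0], [0.06, -0.002, -0.001, 0.164, 0, 0, 0], [0.06, -0.002, -0.001, 0.165, 0, 0, 0]], "newtons": 30}}

```text
time: 37.05
eef_pos: [0.4401, -0.3092, 0.0329]
orientation: [0.076, 0.997, 0.0, -0.0]
ft_force: [0.5, 0.4, 0.6]
finger_gap: 0.691
```

Run:
```python
from h import *
go((.441,-.3115,.033,172))
p,d,i=snap('wrist','wrist14')
```

```text
t 37.05 pos [ 0.4401 -0.3092  0.0329] yaw 171.3 gap 0.0601 F [0.5 0.4 0.6]
(0.441, -0.3115, 0.033, 172) -> [-1.2 -2.1 -0.1] mm [ 0.  -0.  -0.7]
```

View pics/wrist14.png

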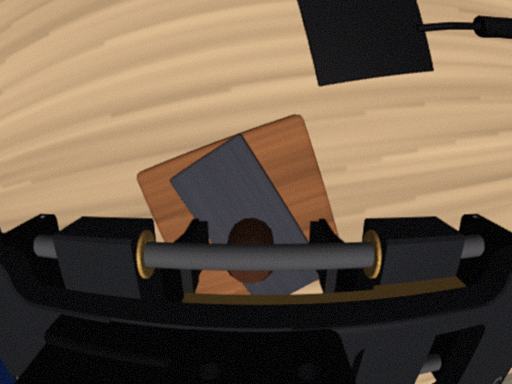

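>>> {"method": "jog_arm", "body": {"increments": [[0.04, 0, 0, 0, 0, 0, 0], [0.02, 0, 0, 0, 0, 0, 0], [0.01, 0, 0, 0, 0, 0, 0], [0.01, 0, 0, 0, 0, 0, 0], [0.01, 0, 0, 0, 0, 0, 0], [0.01, 0, 0, 0, 0, 0, 0], [0.01, 0, 0, 0, 0, 0, 0], [0.01, 0, 0, 0, 0, 0, 0], [0.01, 0, 0, 0, 0, 0, 0], [0.01, 0, 0, -0.004, 0, 0, 0]]}}

```text
time: 38.1
eef_pos: [0.4392, -0.3087, 0.0361]
orientation: [0.076, 0.997, 0.001, -0.001]
ft_force: [0.0, 0.2, -3.8]
finger_gap: 0.29
```

Run:
```python
from h import *
go((.441,-.3115,.12,172),(.607,-.3055,.12,172))
```

```text
t 38.1 pos [ 0.4392 -0.3087  0.0361] yaw 171.28 gap 0.0252 F [ 0.   0.2 -3.8]
(0.441, -0.3115, 0.12, 172) -> [ -2.1  -2.3 -84. ] mm [ 0.1 -0.1 -0.7]
(0.607, -0.3055, 0.12, 172) -> [-165.2   28.8  -84.2] mm [ 0.1 -0.1 -0.7]
```

>>> {"method": "jog_arm", "body": {"increments": [[0.01, 0, 0, -0.012, 0, 0, 0], [0.01, 0, 0, -0.035, 0, 0, 0], [0.01, -0.006, 0.001, -0.058, 0, 0, 0], [0.01, -0.02, 0.003, -0.075, 0, 0, 0], [0.01, -0.045, 0.008, -0.084, 0, 0, 0], [0.01, -0.075, 0.013, -0.084, 0, 0, 0], [0.01, -0.105, 0.018, -0.084, 0, 0, 0], [0.01, -0.135, 0.024, -0.084, 0, 0, 0], [0.01, -0.157, 0.028, -0.084, 0, 0, 0], [0.01, -0.164, 0.029, -0.084, 0, 0, 0]]}}

```text
time: 39.1
eef_pos: [0.6081, -0.3048, 0.121]
orientation: [0.075, 0.997, 0.0, 0.0]
ft_force: [-0.3, -0.7, -3.5]
finger_gap: 0.285
```

Run:
```python
from h import *
go((.6065,-.3055,.026,172))
```

```text
t 39.1 pos [ 0.6081 -0.3048  0.121 ] yaw 171.39 gap 0.0248 F [-0.3 -0.7 -3.5]
(0.6065, -0.3055, 0.026, 172) -> [ 1.5 -1.  95. ] mm [ 0.1 -0.  -0.6]
```

>>> {"method": "jog_arm", "body": {"increments": [[0.01, 0.001, 0, 0.008, 0, 0, 0], [0.01, 0.001, 0, 0.026, 0, 0, 0], [0.01, 0.001, 0, 0.046, 0, 0, 0], [0.01, 0.001, 0, 0.064, 0, 0, 0], [0.01, 0.001, 0, 0.078, 0, 0, 0], [0.01, 0.001, 0, 0.086, 0, 0, 0], [0.01, 0.001, 0, 0.09, 0, 0, 0], [0.01, 0.001, 0, 0.092, 0, 0, 0], [0.01, 0.001, 0, 0.094, 0, 0, 0], [0.01, 0.001, 0, 0.095, 0, 0, 0]]}}

```text
time: 40.1
eef_pos: [0.6061, -0.3061, 0.0268]
orientation: [0.076, 0.997, -0.0, 0.001]
ft_force: [-0.0, -0.3, -2.8]
finger_gap: 0.289
```

Run:
```python
from h import *
go((.6065,-.3055,.025,172))
```

```text
t 40.1 pos [ 0.6061 -0.3061  0.0268] yaw 171.3 gap 0.0251 F [-0.  -0.3 -2.8]
(0.6065, -0.3055, 0.025, 172) -> [-0.3  0.7  1.8] mm [-0.   0.1 -0.7]
```

>>> {"method": "jog_arm", "body": {"increments": [[0.01, 0, 0, 0.0005, 0, 0, 0], [0.01, 0, 0, 0.001, 0, 0, 0], [0.01, 0, 0, 0.0015, 0, 0, 0], [0.01, 0, 0, 0.002, 0, 0, 0], [0.01, 0, 0, 0.002, 0, 0, 0], [0.01, 0, 0, 0.002, 0, 0, 0], [0.06, 0, 0, 0.002, 0, 0, 0], [0.06, 0, 0, 0.001, 0, 0, 0], [0.06, 0, 0, 0.001, 0, 0, 0], [0.06, 0, 0, 0.001, 0, 0, 0]]}}

```text
time: 41.1
eef_pos: [0.6057, -0.3059, 0.0251]
orientation: [0.076, 0.997, -0.0, 0.0]
ft_force: [0.6, -0.3, -1.1]
finger_gap: 0.566
```

>>> {"method": "jog_arm", "body": {"increments": [[0.06, 0, 0, 0, 0, 0, 0], [0.06, 0, 0, -0.005, 0, 0, 0], [0.06, 0, 0, -0.02, 0, 0, 0], [0.06, 0, 0, -0.045, 0, 0, 0], [0.06, 0, 0, -0.075, 0, 0, 0], [0.06, 0.01, 0, -0.11, 0, 0, 0], [0.06, 0.025, 0, -0.145, 0, 0, 0], [0.06, 0.04, 0, -0.175, 0, 0, 0], [0.06, 0.05, 0, -0.195, 0, 0, 0], [0.06, 0.055, 0, -0.205, 0, 0, 0]]}}

```text
time: 42.1
eef_pos: [0.5517, -0.2982, 0.2346]
orientation: [0.076, 0.997, -0.002, 0.002]
ft_force: [1.6, 0.5, -1.2]
finger_gap: 0.688
```

Run:
```python
from h import *
p,d,i=snap('wrist','wrist15');
p,d,i=snap('side','side15');crop(p,180,100,360,240,4,'s15')
go((.47,.1,.24,172),(.434,.2965,.2,172))
```

```text
t 42.2 pos [ 0.5517 -0.2981  0.233 ] yaw 171.28 gap 0.0598 F [-0.6  0.1  0.4]
(0.47, 0.1, 0.24, 172) -> [141.1 381.1  -8.4] mm [-0.1  0.2 -0.7]
(0.434, 0.2965, 0.2, 172) -> [206.7 569.9  31. ] mm [-0.1  0.2 -0.7]
```

View pics/wrist15.png

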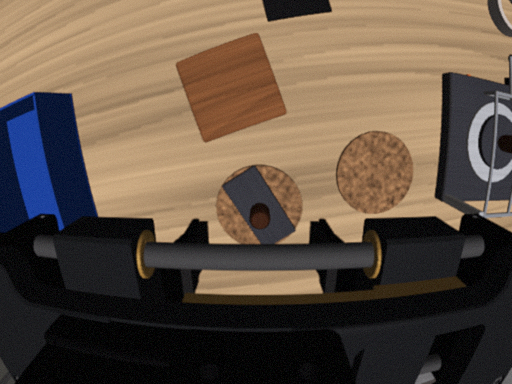

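View pics/s15.png

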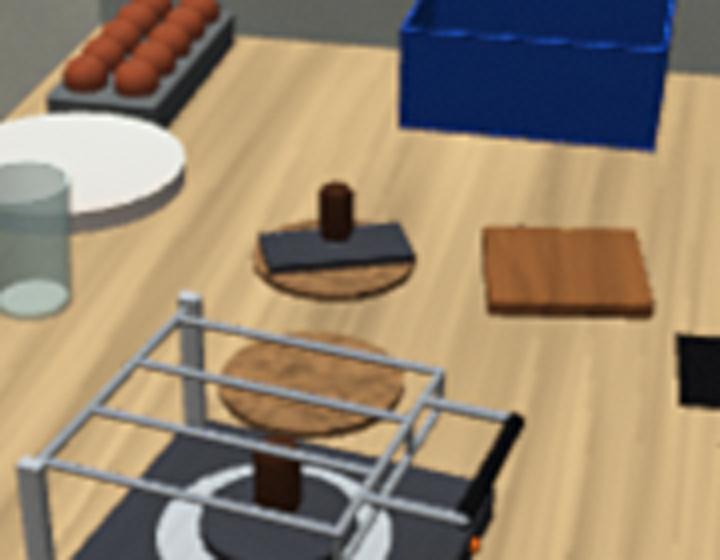

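Run:
```python
from h import *
_,_,i=load('wrist15'); b=np.array([atz(i,u,v,.016,True)[:2] for u,v in [(177,64),(257,34),(286,112),(205,142)]]); print(b.round(4),b.mean(0),np.linalg.norm(np.diff(b,axis=0),axis=1))
_,_,j=load('side15')
for c in [(485,228),(637,229),(653,303),(490,303)]:
    q=(np.array(c)+.5)/4-.5+[180,100]; print(atz(j,*q,.016))
```

```text
[[ 0.3974 -0.3814]
 [ 0.3774 -0.2736]
 [ 0.4841 -0.2528]
 [ 0.506  -0.3616]] [ 0.44122177 -0.31735615] [0.10961984 0.10872994 0.11095295]
[ 0.50270315 -0.35579604  0.016     ]
[ 0.39274572 -0.38013698  0.016     ]
[ 0.37399322 -0.26972027  0.016     ]
[ 0.48244701 -0.24400521  0.016     ]
```

>>> {"method": "jog_arm", "body": {"increments": [[0.06, 0.004, 0.012, 0, 0, 0, 0], [0.06, 0.014, 0.038, -0.002, 0, 0, 0], [0.06, 0.03, 0.08, -0.006, 0, 0, 0], [0.06, 0.047, 0.125, -0.008, 0, 0, 0], [0.06, 0.064, 0.17, -0.008, 0, 0, 0], [0.06, 0.081, 0.216, -0.008, 0, 0, 0], [0.06, 0.098, 0.262, -0.008, 0, 0, 0], [0.06, 0.114, 0.308, -0.008, 0, 0, 0], [0.06, 0.129, 0.348, -0.008, 0, 0, 0], [0.06, 0.141, 0.381, -0.008, 0, 0, 0]]}}

```text
time: 43.2
eef_pos: [0.4673, 0.1034, 0.2361]
orientation: [0.075, 0.997, 0.0, -0.002]
ft_force: [0.6, 0.3, 0.5]
finger_gap: 0.686
```

Run:
```python
from h import *
p,d,i=snap('wrist','wrist16')
go((.434,.2965,.16,172))
```

```text
t 43.25 pos [0.4663 0.1074 0.2362] yaw 171.5 gap 0.06 F [-1.3  3.4  0.3]
(0.434, 0.2965, 0.16, 172) -> [ 59.6 182.   77. ] mm [ 0.2 -0.3 -0.5]
```

View pics/wrist16.png

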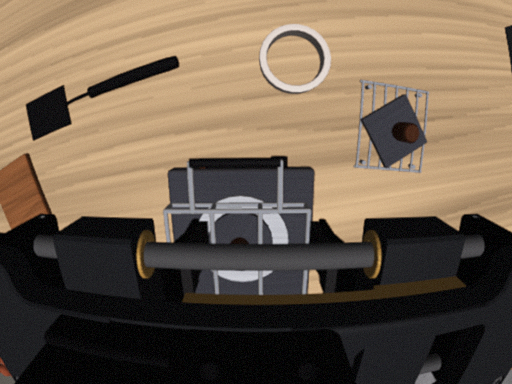

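>>> {"method": "jog_arm", "body": {"increments": [[0.06, 0.004, 0.012, 0.0, 0, 0, 0], [0.06, 0.012, 0.036, 0.005, 0, 0, 0], [0.06, 0.022, 0.068, 0.015, 0, 0, 0], [0.06, 0.033, 0.1, 0.028, 0, 0, 0], [0.06, 0.043, 0.13, 0.042, 0, 0, 0], [0.06, 0.051, 0.155, 0.056, 0, 0, 0], [0.06, 0.057, 0.172, 0.068, 0, 0, 0], [0.06, 0.059, 0.18, 0.075, 0, 0, 0], [0.06, 0.059, 0.181, 0.077, 0, 0, 0], [0.06, 0.059, 0.181, 0.077, 0, 0, 0]]}}

```text
time: 44.25
eef_pos: [0.4385, 0.2877, 0.1605]
orientation: [0.076, 0.997, -0.0, -0.0]
ft_force: [-0.0, -0.2, 0.3]
finger_gap: 0.687
```

Run:
```python
from h import *
go((.435,.295,.032,172))
p,d,i=snap('side','side17');crop(p,210,230,400,384,4,'s17')
```

```text
t 44.25 pos [0.4385 0.2877 0.1605] yaw 171.28 gap 0.0598 F [-0.  -0.2  0.3]
(0.435, 0.295, 0.032, 172) -> [  4.5   6.8 128.5] mm [-0.1 -0.  -0.7]
```

View pics/s17.png

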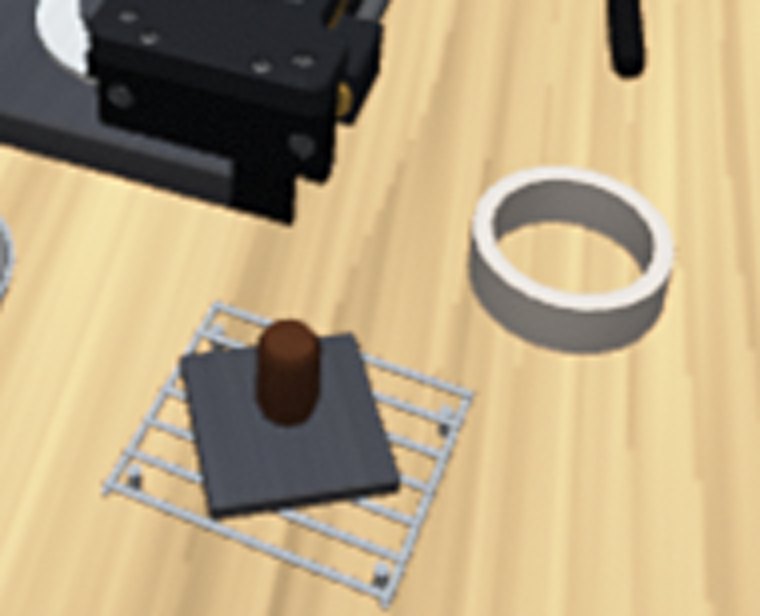

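>>> {"method": "jog_arm", "body": {"increments": [[0.06, 0.003, 0.004, 0.01, 0, 0, 0], [0.06, 0.0045, 0.007, 0.03, 0, 0, 0], [0.06, 0.0045, 0.007, 0.055, 0, 0, 0], [0.06, 0.0045, 0.007, 0.08, 0, 0, 0], [0.06, 0.0045, 0.007, 0.1, 0, 0, 0], [0.06, 0.0045, 0.007, 0.115, 0, 0, 0], [0.06, 0.0045, 0.007, 0.123, 0, 0, 0], [0.06, 0.0045, 0.007, 0.127, 0, 0, 0], [0.06, 0.0045, 0.007, 0.1285, 0, 0, 0], [0.06, 0.0045, 0.007, 0.1285, 0, 0, 0]]}}

```text
time: 45.3
eef_pos: [0.4357, 0.2962, 0.0332]
orientation: [0.076, 0.997, 0.0, 0.001]
ft_force: [-0.4, 0.1, -0.4]
finger_gap: 0.687
```

Run:
```python
from h import *
go((.435,.295,.032,172))
```

```text
t 45.3 pos [0.4357 0.2962 0.0332] yaw 171.29 gap 0.0598 F [-0.4  0.1 -0.4]
(0.435, 0.295, 0.032, 172) -> [ 0.5 -1.3  1.2] mm [ 0.   0.1 -0.7]
```

>>> {"method": "jog_arm", "body": {"increments": [[0.04, 0, 0, 0, 0, 0, 0], [0.02, 0, 0, 0, 0, 0, 0], [0.01, 0, 0, 0, 0, 0, 0], [0.01, 0, 0, 0, 0, 0, 0], [0.01, 0, 0, 0, 0, 0, 0], [0.01, 0, 0, 0, 0, 0, 0], [0.01, 0, 0, 0, 0, 0, 0], [0.01, 0, 0, 0, 0, 0, 0], [0.01, 0, 0, 0, 0, 0, 0], [0.01, 0, 0, -0.004, 0, 0, 0]]}}

```text
time: 46.3
eef_pos: [0.4342, 0.2955, 0.0357]
orientation: [0.076, 0.997, -0.0, -0.001]
ft_force: [0.4, 0.2, -3.3]
finger_gap: 0.292
```

Run:
```python
from h import *
go((.42,.1,.24,172),(.40,0,.24,172))
```

```text
t 46.3 pos [0.4342 0.2955 0.0357] yaw 171.29 gap 0.0254 F [ 0.4  0.2 -3.3]
(0.42, 0.1, 0.24, 172) -> [ -15.2 -195.6 -204.1] mm [-0.1 -0.1 -0.7]
(0.4, 0, 0.24, 172) -> [ -10.6 -297.5 -204. ] mm [-0.1 -0.1 -0.7]
```

>>> {"method": "jog_arm", "body": {"increments": [[0.01, 0, 0, -0.015, 0, 0, 0], [0.01, 0, 0, -0.045, 0, 0, 0], [0.01, 0, -0.002, -0.08, 0, 0, 0], [0.01, 0, -0.01, -0.12, 0, 0, 0], [0.01, -0.001, -0.025, -0.155, 0, 0, 0], [0.01, -0.003, -0.05, -0.18, 0, 0, 0], [0.01, -0.006, -0.08, -0.195, 0, 0, 0], [0.01, -0.009, -0.115, -0.204, 0, 0, 0], [0.01, -0.012, -0.15, -0.204, 0, 0, 0], [0.01, -0.015, -0.185, -0.204, 0, 0, 0]]}}

```text
time: 47.3
eef_pos: [0.4216, 0.1097, 0.2418]
orientation: [0.076, 0.997, 0.0, 0.001]
ft_force: [0.1, -0.4, -3.1]
finger_gap: 0.286
```

Run:
```python
from h import *
go((.44,-.316,.2,172))
```

```text
t 47.3 pos [0.4216 0.1097 0.2418] yaw 171.33 gap 0.0249 F [ 0.1 -0.4 -3.1]
(0.44, -0.316, 0.2, 172) -> [ -82.3 -418.    41.8] mm [ 0.   0.1 -0.7]
```

>>> {"method": "jog_arm", "body": {"increments": [[0.01, -0.003, -0.015, 0, 0, 0, 0], [0.01, -0.009, -0.045, 0, 0, 0, 0], [0.01, -0.017, -0.085, 0, 0, 0, 0], [0.01, -0.025, -0.128, 0, 0, 0, 0], [0.01, -0.034, -0.173, 0, 0, 0, 0], [0.01, -0.043, -0.218, 0, 0, 0, 0], [0.01, -0.052, -0.263, 0, 0, 0, 0], [0.01, -0.06, -0.305, 0, 0, 0, 0], [0.01, -0.067, -0.34, 0, 0, 0, 0], [0.01, -0.072, -0.365, 0, 0, 0, 0]]}}

```text
time: 48.3
eef_pos: [0.4373, -0.2632, 0.2412]
orientation: [0.077, 0.997, -0.0, 0.0]
ft_force: [0.4, 0.6, -2.3]
finger_gap: 0.289
```

Run:
```python
from h import *
go((.44,-.316,.10,172))
```

```text
t 48.3 pos [ 0.4373 -0.2632  0.2412] yaw 171.19 gap 0.0251 F [ 0.4  0.6 -2.3]
(0.44, -0.316, 0.1, 172) -> [-10.7 -51.7 141.3] mm [-0.   0.  -0.8]
```

>>> {"method": "jog_arm", "body": {"increments": [[0.01, -0.003, -0.015, 0.004, 0, 0, 0], [0.01, -0.006, -0.03, 0.015, 0, 0, 0], [0.01, -0.009, -0.042, 0.032, 0, 0, 0], [0.01, -0.01, -0.049, 0.054, 0, 0, 0], [0.01, -0.0107, -0.0515, 0.078, 0, 0, 0], [0.01, -0.0107, -0.0515, 0.1, 0, 0, 0], [0.01, -0.0107, -0.0515, 0.12, 0, 0, 0], [0.01, -0.0107, -0.0515, 0.134, 0, 0, 0], [0.01, -0.0107, -0.0515, 0.14, 0, 0, 0], [0.01, -0.0107, -0.0515, 0.141, 0, 0, 0]]}}

```text
time: 49.3
eef_pos: [0.4404, -0.3127, 0.0988]
orientation: [0.076, 0.997, 0.001, -0.001]
ft_force: [-0.1, 0.6, -4.2]
finger_gap: 0.287
```

Run:
```python
from h import *
go((.44,-.316,.034,172))
```

```text
t 49.3 pos [ 0.4404 -0.3127  0.0988] yaw 171.33 gap 0.025 F [-0.1  0.6 -4.2]
(0.44, -0.316, 0.034, 172) -> [-0.2 -3.3 64.8] mm [ 0.1 -0.1 -0.7]
```

>>> {"method": "jog_arm", "body": {"increments": [[0.01, 0, -0.002, 0.007, 0, 0, 0], [0.01, 0, -0.003, 0.02, 0, 0, 0], [0.01, 0, -0.003, 0.034, 0, 0, 0], [0.01, 0, -0.003, 0.046, 0, 0, 0], [0.01, 0, -0.003, 0.055, 0, 0, 0], [0.01, 0, -0.003, 0.06, 0, 0, 0], [0.01, 0, -0.003, 0.062, 0, 0, 0], [0.01, 0, -0.003, 0.063, 0, 0, 0], [0.01, 0, -0.003, 0.064, 0, 0, 0], [0.01, 0, -0.003, 0.0645, 0, 0, 0]]}}

```text
time: 50.3
eef_pos: [0.4405, -0.3167, 0.0355]
orientation: [0.076, 0.997, -0.0, 0.0]
ft_force: [-0.2, -0.3, -3.4]
finger_gap: 0.289
```

Run:
```python
from h import *
go((.44,-.316,.033,172))
```

```text
t 50.3 pos [ 0.4405 -0.3167  0.0355] yaw 171.3 gap 0.0251 F [-0.2 -0.3 -3.4]
(0.44, -0.316, 0.033, 172) -> [0.6 0.6 2.5] mm [-0.   0.  -0.7]
```

>>> {"method": "jog_arm", "body": {"increments": [[0.01, 0, 0, 0.001, 0, 0, 0], [0.01, 0, 0, 0.0015, 0, 0, 0], [0.01, 0, 0, 0.002, 0, 0, 0], [0.01, 0, 0, 0.0025, 0, 0, 0], [0.01, 0, 0, 0.0025, 0, 0, 0], [0.01, 0, 0, 0.0025, 0, 0, 0], [0.06, 0, 0, 0.0025, 0, 0, 0], [0.06, 0, 0, 0.002, 0, 0, 0], [0.06, 0, 0, 0.002, 0, 0, 0], [0.06, 0, 0, 0.002, 0, 0, 0]]}}

```text
time: 51.3
eef_pos: [0.4405, -0.3166, 0.0334]
orientation: [0.076, 0.997, -0.0, 0.0]
ft_force: [-0.3, 0.1, -0.5]
finger_gap: 0.569
```

>>> {"method": "jog_arm", "body": {"increments": [[0.06, 0, 0, 0, 0, 0, 0], [0.06, 0, 0, -0.005, 0, 0, 0], [0.06, 0, 0, -0.02, 0, 0, 0], [0.06, 0, 0, -0.045, 0, 0, 0], [0.06, 0, 0, -0.075, 0, 0, 0], [0.06, 0.0, 0, -0.11, 0, 0, 0], [0.06, 0.0, 0, -0.145, 0, 0, 0], [0.06, 0.0, 0, -0.175, 0, 0, 0], [0.06, 0.0, 0, -0.195, 0, 0, 0], [0.06, 0.0, 0, -0.205, 0, 0, 0]]}}

```text
time: 52.3
eef_pos: [0.4411, -0.3172, 0.2421]
orientation: [0.076, 0.997, -0.002, 0.002]
ft_force: [0.3, -0.6, 0.9]
finger_gap: 0.689
```

Run:
```python
from h import *
go((.3,-.5,.3,172))
p,d,i=snap('wrist','wrist18');
p,d,i=snap('side','side18');crop(p,180,100,360,250,4,'s18')
p,d,i=snap('top','top18')
```

```text
t 52.3 pos [ 0.4411 -0.3172  0.2421] yaw 171.3 gap 0.0599 F [ 0.3 -0.6  0.9]
(0.3, -0.5, 0.3, 172) -> [ 111.6 -202.2  -57.8] mm [-0.2  0.2 -0.7]
```

View pics/s18.png

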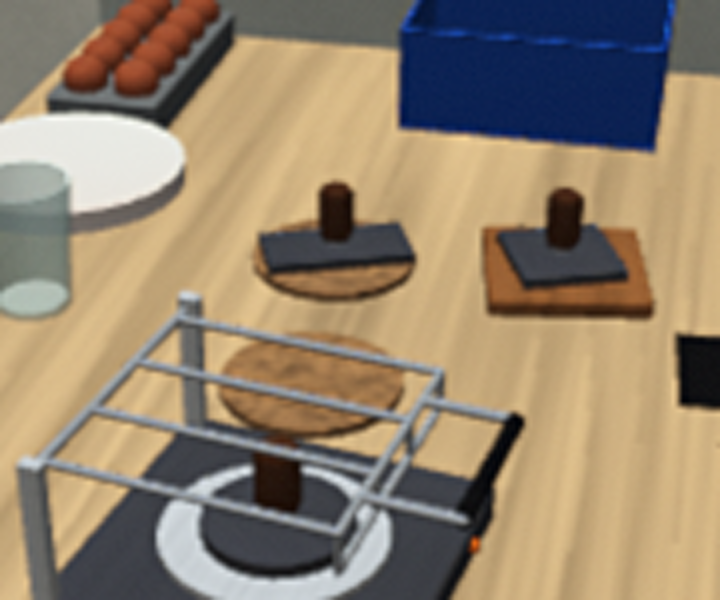

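View pics/wrist18.png

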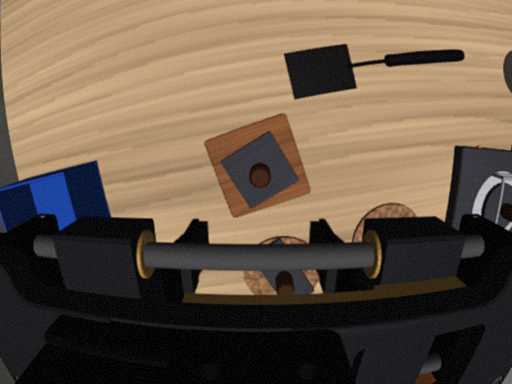

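>>> {"method": "jog_arm", "body": {"increments": [[0.06, 0.005, -0.008, -0.01, 0, 0, 0], [0.06, 0.015, -0.025, -0.02, 0, 0, 0], [0.06, 0.025, -0.045, -0.03, 0, 0, 0], [0.06, 0.035, -0.07, -0.04, 0, 0, 0], [0.06, 0.045, -0.095, -0.05, 0, 0, 0], [0.06, 0.055, -0.12, -0.055, 0, 0, 0], [0.06, 0.065, -0.145, -0.058, 0, 0, 0], [0.06, 0.07, -0.165, -0.058, 0, 0, 0], [0.06, 0.075, -0.175, -0.058, 0, 0, 0], [0.06, 0.075, -0.18, -0.058, 0, 0, 0]]}}

```text
time: 53.45
eef_pos: [0.3379, -0.4834, 0.295]
orientation: [0.077, 0.997, 0.001, -0.001]
ft_force: [0.6, -0.1, 0.2]
finger_gap: 0.69
```

Run:
```python
from h import *
p,d,i=snap('top','top19'); crop(p,180,120,420,260,3.2,'t19')
print(get_state()['eef_pos'])
_,_,w=load('wrist18'); f=lambda L,z:np.mean([atz(w,u,v,z,True)[:2] for u,v in L],0)
print('board',f([(205,142),(285,114),(310,190),(233,217)],.016),'foot',f([(221,163),(269,131),(301,181),(252,208)],.026),'grip',atz(w,260,176,.07,True))
```

```text
[ 0.33828366 -0.48356379  0.29514536]
board [ 0.43939777 -0.31785   ] foot [ 0.4442371  -0.31515354] grip [ 0.44132929 -0.3158164   0.07      ]
```

View pics/t19.png

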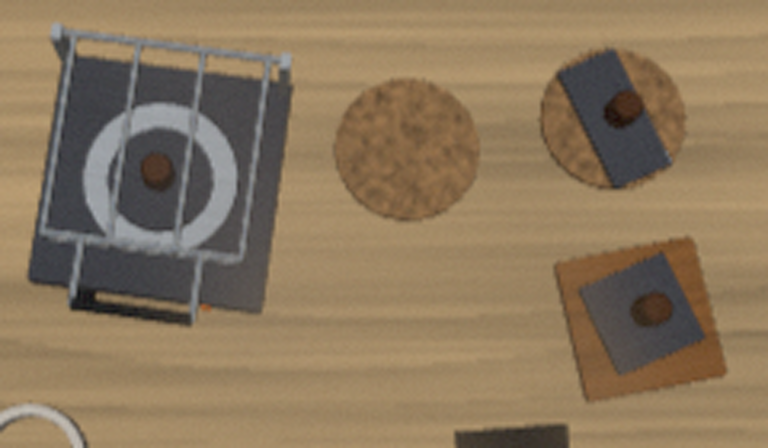

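Run:
```python
from h import *
_,_,t=load('top19');_,_,s=load('side18')
for a,b in [((77,297),(467,518)),((192,318),(515,422))]:
    print(tri(t,(np.array(a)+.5)/3.2-.5+[180,120],s,(np.array(b)+.5)/4-.5+[180,100]))
finish_job(); print(get_state()['time'])
```

```text
(array([0.44704496, 0.12439782, 0.10880895]), np.float64(0.006675912888290096))
(array([0.43347728, 0.03912556, 0.10868587]), np.float64(0.0013006510099242354))
the job is handed in; nothing more can be done
the job is handed in; nothing more can be done
```

The changeover is done and handed in at about 53.5 s of the 141 s allowed; the hand-in itself gives no verdict. I opened the guard, parked the square press on the rack and set the round press on the hot plate. I then closed the guard until it pressed against its stop at about 23 N. After that the oblong press went to the far cork mat and the square press to the wooden board.

- **Presses:** the last pictures show all three upright, let go and centred to within a few millimetres. The square press was the only one I re-measured at the end: its grip was about 3 mm from the board's centre, and its foot about 5 mm.
- **Guard:** the handle measured 0.109 m above the table, where fully closed would be 0.110 m, so the guard is shut.
- **Disagreements:** one end of the guard handle matched only to 7 mm between the top and side cameras. Early on, the rack measured about 12 mm high against the stated 16 mm. The round press was set down with about 14 N of downward force, which I eased off before letting go.

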